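# Put the seasoning shakers away in the bolted chest

## Task

Put the steel seasoning shakers that are out on the worktop (there are not always the same number) away in the wooden chest: lift its bolt over the bump and draw it right back, raise the lid until its folding stay locks past straight, and stand every shaker upright on the chest's floor. Only when all are in, break the stay's knee to let the lid down, then bring the bolt fully home so that it drops behind its bump. Leave the mug, the wooden cup and the timer as they stand.

Things in the scene. Friction and masses are not known exactly. Their poses are not given: they have to be found in the camera images.
- chest: fixed light wooden chest, 170 mm deep (x) by 280 wide (y), 10 mm walls, top edge at z = 126 mm. Origin: centre of its underside; x points to its back (away from the robot at yaw 0), y to its left, z up. The lid, 12 mm thick (top at z = 138 shut), is hinged along the back at x = 88, z = 130 mm. Keeper staple for the bolt on the left wall (173 mm high), folding stay on the right wall.
- chest_in (a point): middle of the chest's inside floor, 16 mm above its underside; chest axes. Clear inside: 150 mm (x) by 260 mm (y), 110 mm high under the shut lid. The raised lid leans 9 degrees forward of upright over the back of the chest, so the gripper has most room in the front half (about x = -20 to -30 mm from here).
- lid (a joint): lid angle, rad: 0 shut, 1.47 with the stay straight, about 1.42 resting on the locked stay. A soft-close damper in the hinge: let go while unlocked, the lid sinks shut by itself in about 5 s. With the bolt in the keeper it opens only about 0.1.
- handle (a point): middle of the lid's handle, a round steel bar 12 mm thick, 110 mm long, along the chest's y, in front of the lid's front edge and 32 mm above its top. Lid shut: x = -113, z = 170 mm of the chest; it goes round the hinge line with the lid at 205 mm radius, up to about z = 335 mm. The bar can turn in the fingers. Raising takes some 5 N.
- bolt (a joint): slide bolt lying on the lid, m: 0 fully home (its tip 27 mm past the lid's left edge, in the keeper), 0.048 fully drawn, towards the chest's right (-y). A foot under the bar meets a fixed bump on the lid: let down, the bar moves only within 0..0.005 or 0.043..0.048; between these it must be held lifted.
- bolt_lift (a joint): height of the bolt bar above its rest, m: 0 let down, 0.010 at the top of its play. The foot clears the bump from 0.006 on (lift to 0.008 or more). Gravity and a light spring (about 2 N in all) bring it down when released.
- bolt_tab (a point): middle of the grip on the bolt's black finger tab, 14 mm thick (chest x), 34 mm long (chest y), 38 mm high, upright on the bar; this point is 12 mm below the top of the tab, 26 mm above the bar. Lid shut, bolt home: x = -22, y = 60, z = 180 mm of the chest. Free room for fingers at its front and back faces.
- stay_up (a joint): knee of the folding stay, rad: 0 folded (lid shut), 2.17 links straight, 2.45 at its stop past straight: locked, carrying the lid. A light spring carries the knee past straight once the lid has been raised all the way. To break it, move the knee knob some 60 mm towards the chest's front (about 3 N) until this reads below 1.5; the lid then sinks and folds it.
- knee_knob (a point): middle of the black knob on the stay's knee, a round bar 18 mm thick, 54 mm long, lying along the chest's y from 160 to 214 mm right of the chest's centre (this point: 192 mm). Folded: x = -81, z = 63 mm of the chest; locked: about x = 58, z = 133 mm.
- shaker_a: steel seasoning shaker, plain grey cylinder with a grooved lid, 47 mm across, 100 mm high, about 0.32 kg, its filling low down; origin at the centre of its underside, z up. Absent in some starts.
- shaker_b: steel seasoning shaker, plain grey cylinder with a grooved lid, 47 mm across, 100 mm high, about 0.32 kg, its filling low down; origin at the centre of its underside, z up. Absent in some starts.
- shaker_c: steel seasoning shaker, plain grey cylinder with a grooved lid, 47 mm across, 100 mm high, about 0.32 kg, its filling low down; origin at the centre of its underside, z up. Absent in some starts.
- shaker_d: steel seasoning shaker, plain grey cylinder with a grooved lid, 47 mm across, 100 mm high, about 0.32 kg, its filling low down; origin at the centre of its underside, z up. Absent in some starts.
- black_mug: black mug, 80 mm across, 95 mm high, to be left alone; origin at its underside
- wood_cup: pale wooden toothpick cup, 52 mm across, 53 mm high, to be left alone; origin at its underside
- timer: white kitchen timer with a blue dial, 57 mm wide, 56 mm high, to be left alone; origin at its underside
Mind the look-alikes: they are no part of the job. What is shaped like the shaker_c but red or turquoise is not meant.

How it is judged:
By the outcome, as a careful person would: the job done as asked, in the order asked, and still so for the second after the job is handed in, with the robot touching nothing.
Of shaker_a, shaker_b, shaker_c, shaker_d only 3 to 4 are there at a start; the rules pass over those that are not, and their reading is None.
At some moment in a run one of shaker_a, shaker_b, shaker_c, shaker_d may be knocked a few centimetres aside while the robot is not near it.
It also fails if it takes over 210 s, if anything falls off the work surface, if the arm or the gripper's body presses on something with over 40 N, if the wrist force passes 120 N, or if a joint passes its speed limit or range.

## Robot

A 6-joint arm with a two-finger parallel gripper is mounted at the origin on a cart in front of the work surface, level with it; the furniture and walls round the work are solid. World frame = base frame: x ahead of the robot, y to its left, z up, the work surface at z = 0. Lengths are in mm, angles in rad, forces in N, time in s.
With the tool pointing down it reaches from about 275 to 750 mm from the base axis. Payload 10.2 kg.
Tool frame: the origin (TCP) lies on the front face of the gripper's body, between the roots of the fingers; the fingertips stand 73 mm ahead of it and the grasp point (between the pads) lies 54 mm ahead of it; z points along the fingers, y is the line along which they close (so a half turn about z gives the same grasp; the last joint's range is limited). The gripper opens to 85 mm and grips with 20 to 120 N. Pads are 22 mm wide; open, the fingers measure 114 mm over their backs; the gripper's body (76 mm by 85 mm) begins 54 mm behind the grasp point. The pads swing forward as they close: fully open they stand 13 mm farther back than shut.
Start: joints at [-1.518, 0.313, 1.498, -0, 1.331, -0.223], TCP at [142.953, -505.169, 303.894] pointing down, gripper open.
Joint ranges: [-2.94, 2.94], [-0.97, 2.17], [0.19, 2.56], [-1.23, 4.37], [0.02, 3.11], [-2.88, 2.88]. Speed limits (rad/s): [2.39, 2.39, 3.01, 3.14, 3.14, 3.14].

## Interface

Orientations are given as a unit quaternion [w, x, y, z].
In Python, from rig import * gives the robot as it stands.
- The arm moves only by the tool step_arm, never from a script. Its argument "plan" is a list of rows, each an object with "offset": the shift along the tool's x, y, z in cm, a list of three; "rot": the turn, a rotation vector about the tool's x, y, z in degrees, a list of three; "gripper": the finger opening in cm, from 0 to 8.54. In form: [{"offset": [x, y, z], "rot": [wx, wy, wz], "gripper": gripper}, ...]. A call has 1 to 12 rows; each row is the pose to reach, as a shift and turn from the pose commanded when the call began, along the tool's axes at that moment; what a row does not reach only later rows make up. A row lasts 1/10 s, in which the tool goes at most 50 mm and 8.59 degrees, less where a joint would pass 70% of its speed; a pose out of reach is approached as far as the arm can. A call with a gripper value outside its range is refused whole. The fingers move at their own pace and stop on an object; "squeeze" is the grip in N (left out, the last holds). Time passes only in rows, so rows that repeat a pose let the fingers close. It gives the time, the measured TCP pose, the force, the opening and the grip force at its end, in the units of the state.
- sense(): the state, without advancing time (a new reading comes with each control period).
- capture(name): name is "side" or "top" or "wrist"; returns a dict with "color" (400x640x3 uint8, red, green, blue), "depth" (400x640 float32, mm along the optical axis (not along the pixel's ray), 0 where there is no reading), "vertical_fov" (degrees; the focal length in pixels is half the picture's height over the tangent of half this angle, whatever the lens; pixels are square), "cx", "cy" (the principal point, pixels), "k1" (the pictures are not rectified: a ray, as slopes to the right and down, at radius r is drawn at 1 + k1 r^2 times it, then the intrinsics apply), "rvec" (rotation vector, rad) and "tvec" (3), from world to camera coordinates, as OpenCV has them; the wrist camera has in their place "mount" (4x4, takes a point from camera to tool coordinates, whose origin is the TCP and whose axes are the flange's). Camera axes: x right, y down, z forward; pixel columns grow to the right and rows downward; lengths in mm; the calibration is good to about 2 mm. A picture is of the moment at which its call begins: read the wrist's pose just before it.
- finish_job(): hands the job in; it is judged then, once.
The state is a dict: "time_s": time; "joints": joint angles; "dq": joint speeds; "tau": joint torques, N m; "eef_pos": TCP position; "ee_rot": TCP orientation; "force": force on the tool from outside, world axes, zero at the start; "wrist_torque": the same for the moment, N m; "grip_width": opening from 0.0 (shut) to 1.0 (fully open); "grip_force": force on a finger pad.
Only numpy, scipy, OpenCV 4.12 (cv2) and the standard library are available. Lean on these libraries where they do the work, as an engineer would, in place of code of your own. Each camera call takes 0.05 s, during which the arm holds its last target. There are 200 camera calls.

## Working session

There is one attempt and no reset: what is moved stays moved. The work goes in short steps, Python scripts to look and compute and a tool call to move; the robot and the scene stay as the last step left them, time stands still between calls to the robot, and variables do not carry over. Pictures are saved under pics/ and viewed, at most 14 in all, crops included, and the job is handed in when it is done.

Besides the shell and the picture viewer there is one more tool, called after "Request:" in YAML: its name, and indented under it one key for each argument. step_arm: Moves the arm, as the interface text tells. Its arguments: {"type":"object","properties":{"plan":{"type":"array"},"squeeze":{"type":"number"}},"required":["plan"]}

```bash
ls; mkdir -p pics
cat > h.py <<'E'
from rig import *
import numpy as np, cv2
from scipy.spatial.transform import Rotation as R
def cam(name):
    s=sense(); c=capture(name)
    h,w=c["depth"].shape; f=h/2/np.tan(np.radians(c["vertical_fov"]/2))
    c["f"]=f
    if name=="wrist":
        q=s["ee_rot"]; T=np.eye(4); T[:3,:3]=R.from_quat([q[1],q[2],q[3],q[0]]).as_matrix(); T[:3,3]=s["eef_pos"]
        c["M"]=T@np.array(c["mount"])
    else:
        Rm=cv2.Rodrigues(np.array(c["rvec"],float))[0]; M=np.eye(4); M[:3,:3]=Rm.T; M[:3,3]=-Rm.T@np.array(c["tvec"],float).ravel(); c["M"]=M
    return c
def rays(c):
    h,w=c["depth"].shape
    v,u=np.mgrid[:h,:w]; x=(u-c["cx"])/c["f"]; y=(v-c["cy"])/c["f"]
    a,b=x.copy(),y.copy()
    for _ in range(10):
        k=1+c["k1"]*(a*a+b*b); a,b=x/k,y/k
    return np.dstack([a,b,np.ones_like(a)])
def cloud(c):
    P=rays(c)*c["depth"][...,None]
    P=P@c["M"][:3,:3].T+c["M"][:3,3]
    P[c["depth"]<=0]=np.nan
    return P
def save(c,n): cv2.imwrite("pics/"+n+".png",cv2.cvtColor(c["color"],cv2.COLOR_RGB2BGR))
E
python3 - <<'E'
from h import *
print(sense())
for n in("top","side"):
    c=cam(n);save(c,n+"0");P=cloud(c);np.save(n+"0.npy",P);print(n,c["M"].round(2),c["f"],c["k1"],np.isnan(P).mean())
E
```

```text
pics
{'time_s': 0.0, 'joints': array([-1.51841950e+00,  3.13470620e-01,  1.49845916e+00,  1.20028434e-05,
        1.33100297e+00, -2.23407848e-01]), 'dq': array([-0.00010439,  0.00071439, -0.00263807,  0.00046037,  0.00069027,
        0.00102557]), 'tau': array([-5.91250828e-04, -4.12270367e+01, -2.59749180e+01, -2.12409213e-04,
        4.04027553e-03,  2.14050840e-05]), 'eef_pos': array([ 142.93586986, -504.99082001,  303.3161537 ]), 'ee_rot': array([-6.67101964e-04,  9.90507881e-01,  1.37454318e-01,  6.30371595e-05]), 'force': array([ 0.24078694, -0.03249917,  0.2280641 ]), 'wrist_torque': array([0.01168297, 0.06401348, 0.00530881]), 'grip_force': 0.0, 'grip_width': 1.0045762501131363}
top [[-2.00000e-02 -9.90000e-01  1.20000e-01  3.81740e+02]
 [-1.00000e+00  1.00000e-02 -2.00000e-02 -7.64000e+00]
 [ 1.00000e-02 -1.20000e-01 -9.90000e-01  1.51651e+03]
 [ 0.00000e+00  0.00000e+00  0.00000e+00  1.00000e+00]] 513.6049056504046 0.04649108252581652 0.0040390625
side [[-1.0000e+00  0.0000e+00 -0.0000e+00  5.1977e+02]
 [ 0.0000e+00  6.7000e-01 -7.4000e-01  9.1017e+02]
 [-0.0000e+00 -7.4000e-01 -6.7000e-01  9.7141e+02]
 [ 0.0000e+00  0.0000e+00  0.0000e+00  1.0000e+00]] 493.2880211490361 -0.07953714134280755 0.0041015625
```

View pics/top0.png

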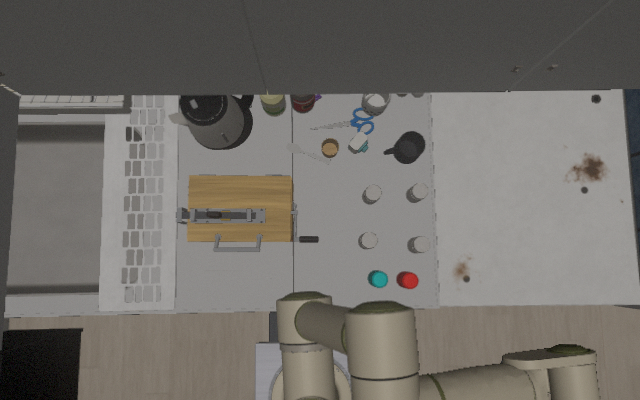

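View pics/side0.png

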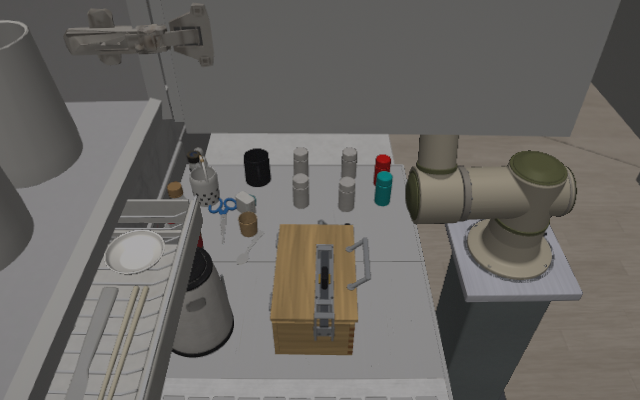

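Top view: chest lid spans columns 188–293, rows 176–242, with the handle at (238,247), bolt along row 215 and knob at (309,239). Four grey shakers stand at (373,193), (420,191), (369,240) and (421,243). The red and teal look-alikes are at (410,280) and (379,279), and the mug is at (407,148).

Run:
```python
from h import *
T=np.load("top0.npy");S=np.load("side0.npy")
it=cv2.imread("pics/top0.png");
hsv=cv2.cvtColor(it,cv2.COLOR_BGR2HSV)
P=T
m=(np.abs(P[...,2]-138)<12)&(P[...,1]>-60)&(P[...,1]<420)&(hsv[...,1]>70)&(P[...,0]<620)
m=cv2.morphologyEx(m.astype(np.uint8),cv2.MORPH_OPEN,np.ones((3,3)))
n,l,st,_=cv2.connectedComponentsWithStats(m);i=1+st[1:,4].argmax();m=l==i
q=P[m];print("lid z",np.median(q[:,2]),st[i]);r=cv2.minAreaRect(q[:,:2].astype(np.float32));print(r)
for nm,P in(("top",T),("side",S)):
    m=(P[...,2]>60)&(P[...,2]<112)&(P[...,1]<-90)&(P[...,1]>-420)&(P[...,0]>150)&(P[...,0]<640)
    n,l,st,c=cv2.connectedComponentsWithStats(m.astype(np.uint8))
    for i in range(1,n):
        if st[i,4]<20: continue
        q=P[l==i]; t=q[q[:,2]>np.nanmax(q[:,2])-8]
        print(nm,c[i].round(),st[i,4],q[:,2].max().round(),"top mid",((t.max(0)+t.min(0))/2)[:2].round(1),"rng",(t.max(0)-t.min(0))[:2].round())
# tall things: tab, handle, knob
for nm,P in(("top",T),("side",S)):
    m=(P[...,2]>160)&(P[...,2]<215)&(P[...,1]<330)&(P[...,1]>-60)&(P[...,0]>150)&(P[...,0]<560)
    n,l,st,c=cv2.connectedComponentsWithStats(m.astype(np.uint8))
    for i in range(1,n):
        if st[i,4]<6: continue
        q=P[l==i]; print("hi",nm,c[i].round(),st[i,4],np.median(q,0).round(),q.min(0).round(),q.max(0).round())
    hh=P
    m=(P[...,2]>50)&(P[...,2]<90)&(P[...,1]<0)&(P[...,1]>-90)&(P[...,0]<500)&(P[...,0]>200)
    q=P[m]; 
    if len(q): print("knob",nm,len(q),np.median(q,0).round(),q.min(0).round(),q.max(0).round())
m=(T[...,2]>200)&(T[...,0]>550)
print("overhead min x,z",T[m].min(0).round())
```

```text
lid z 137.3862845372962 [ 187  175  105   67 5526]
((527.0262451171875, 185.9489288330078), (277.06988525390625, 178.57095336914062), 88.6998291015625)
top [418. 191.] 254 109.0 top mid [ 573.1 -310.7] rng [37. 38.]
top [372. 193.] 235 108.0 top mid [ 570.6 -179.9] rng [40. 39.]
top [368. 240.] 235 106.0 top mid [ 439.  -164.2] rng [41. 42.]
top [420. 244.] 254 106.0 top mid [ 426.1 -308.6] rng [41. 38.]
top [378. 279.] 244 105.0 top mid [ 332.6 -191. ] rng [41. 41.]
top [408. 280.] 256 106.0 top mid [ 328.7 -272.9] rng [41. 42.]
side [300. 156.] 249 106.0 top mid [ 569.3 -308.7] rng [36. 41.]
side [349. 156.] 259 106.0 top mid [ 421.3 -306.1] rng [43. 46.]
side [383. 172.] 547 108.0 top mid [ 323.6 -231.3] rng [ 43. 119.]
side [300. 183.] 291 106.0 top mid [ 567.7 -179.3] rng [43. 43.]
side [346. 186.] 297 105.0 top mid [ 435.4 -165.7] rng [42. 47.]
hi top [192. 214.] 62 [509. 304. 169.] [493. 298. 162.] [523. 311. 174.]
hi top [249. 214.] 51 [507. 156. 170.] [491. 151. 164.] [521. 162. 178.]
hi top [214. 214.] 92 [507. 245. 190.] [501. 230. 160.] [515. 262. 200.]
hi top [236. 249.]
[... 255 characters left out ...]
] [299.  81. 214.]
hi top [326. 295.] 7 [297. -42. 203.] [296. -50. 186.] [300. -34. 212.]
hi top [332. 353.] 7 [158. -54. 212.] [151. -54. 208.] [164. -54. 215.]
knob top 59 [444. -11.  69.] [436. -23.  59.] [453.  -0.  76.]
hi side [437. 213.] 961 [243.  77. 195.] [150. -16. 160.] [304.  88. 215.]
hi side [365. 260.] 284 [415. 197. 175.] [406. 127. 160.] [432. 250. 180.]
hi side [324. 248.] 84 [503. 160. 170.] [487. 151. 160.] [519. 165. 175.]
hi side [324. 277.] 148 [504. 260. 190.] [498. 232. 160.] [511. 266. 196.]
hi side [324. 302.] 107 [505. 306. 170.] [491. 297. 160.] [521. 313. 174.]
knob side 10 [441. -21.  72.] [434. -23.  71.] [448. -19.  75.]
overhead min x,z [ 550. -550.  200.]
```

Run:
```python
import cv2
a=cv2.imread("pics/top0.png")[165:300,165:345]; cv2.imwrite("pics/crop.png",cv2.resize(a,None,fx=4.4,fy=4.4,interpolation=cv2.INTER_CUBIC))
```

```text
(no output)
```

View pics/crop.png

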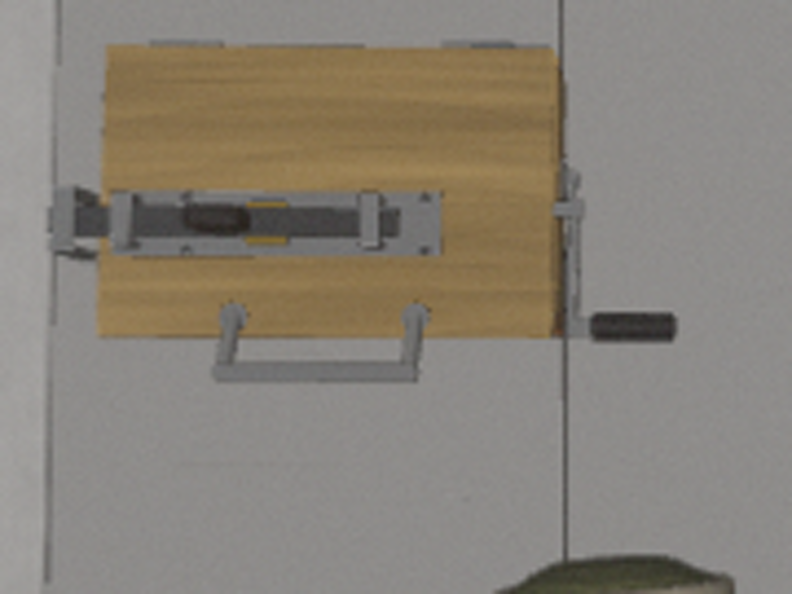

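Chest origin is near (527, 188) with a yaw of about -1.1°. The crop shows the tab at roughly (506, 248), the handle bar along x≈414 and the knob at the chest's right. I'm turning the tool so its axes line up with the chest and heading for the bolt.

Request:
step_arm:
  plan:
    - {"offset":[48.9,-49.0,0],"rot":[0,0,-73.1],"gripper":5}
    - {"offset":[48.9,-49.0,0],"rot":[0,0,-73.1],"gripper":5}
    - {"offset":[48.9,-49.0,0],"rot":[0,0,-73.1],"gripper":5}
    - {"offset":[48.9,-49.0,0],"rot":[0,0,-73.1],"gripper":5}
    - {"offset":[48.9,-49.0,0],"rot":[0,0,-73.1],"gripper":5}
    - {"offset":[48.9,-49.0,0],"rot":[0,0,-73.1],"gripper":5}
    - {"offset":[48.9,-49.0,0],"rot":[0,0,-73.1],"gripper":5}
    - {"offset":[48.9,-49.0,0],"rot":[0,0,-73.1],"gripper":5}
    - {"offset":[48.9,-49.0,0],"rot":[0,0,-73.1],"gripper":5}
    - {"offset":[48.9,-49.0,0],"rot":[0,0,-73.1],"gripper":5}
    - {"offset":[48.9,-49.0,0],"rot":[0,0,-73.1],"gripper":5}
    - {"offset":[48.9,-49.0,0],"rot":[0,0,-73.1],"gripper":5}

```text
time_s: 1.3
eef_pos: [435.6, 21.1, 303.9]
ee_rot: [0.0, 0.714, 0.7, -0.0]
force: [0.7, -1.1, 0.5]
grip_width: 0.589
grip_force: 0.0
```

Request:
step_arm:
  plan:
    - {"offset":[0,0,0],"rot":[0,0,0],"gripper":5}

```text
time_s: 1.4
eef_pos: [436.2, 23.4, 303.5]
ee_rot: [-0.001, 0.711, 0.703, 0.0]
force: [-0.7, -0.3, -0.5]
grip_width: 0.585
grip_force: 0.0
```

Request:
step_arm:
  plan:
    - {"offset":[16.6,6.0,0],"rot":[0,0,0],"gripper":5}
    - {"offset":[16.6,6.0,0],"rot":[0,0,0],"gripper":5}
    - {"offset":[16.6,6.0,0],"rot":[0,0,0],"gripper":5}
    - {"offset":[16.6,6.0,0],"rot":[0,0,0],"gripper":5}
    - {"offset":[16.6,6.0,0],"rot":[0,0,0],"gripper":5}
    - {"offset":[16.6,6.0,0],"rot":[0,0,0],"gripper":5}
    - {"offset":[16.6,6.0,0],"rot":[0,0,0],"gripper":5}

```text
time_s: 2.1
eef_pos: [498.1, 182.5, 303.8]
ee_rot: [-0.0, 0.714, 0.7, -0.0]
force: [0.3, -1.0, 0.8]
grip_width: 0.587
grip_force: 0.0
```

```bash
cat >> h.py <<'E'
O=np.array([527.,188.]); YAW=-0.02
def chest(P):
    c,s=np.cos(YAW),np.sin(YAW); d=P[...,:2]-O
    return np.concatenate([np.stack([c*d[...,0]+s*d[...,1],-s*d[...,0]+c*d[...,1]],-1),P[...,2:]],-1)
def world(p):
    c,s=np.cos(YAW),np.sin(YAW); return np.array([O[0]+c*p[0]-s*p[1],O[1]+s*p[0]+c*p[1],p[2]])
def off(target):
    "tool-frame offset (cm) from the measured pose to a world TCP target"
    s=sense(); q=s["ee_rot"]; M=R.from_quat([q[1],q[2],q[3],q[0]]).as_matrix()
    return (M.T@(np.array(target)-s["eef_pos"])/10).round(2)
E
python3 - <<'E'
from h import *
print(sense()["eef_pos"],sense()["joints"].round(2))
c=cam("wrist");save(c,"w1");P=cloud(c);np.save("w1.npy",P);Q=chest(P)
for nm,z0,z1 in(("tab",186,198),("handle",163,181),("lid",130,142)):
    m=(Q[...,2]>z0)&(Q[...,2]<z1)&(np.abs(Q[...,0])<140)&(np.abs(Q[...,1])<200)
    n,l,st,_=cv2.connectedComponentsWithStats(m.astype(np.uint8))
    for i in range(1,n):
        if st[i,4]<200: continue
        q=Q[l==i];print(nm,st[i],np.median(q,0).round(1),np.percentile(q,1,0).round(1),np.percentile(q,99,0).round(1))
E
```

```text
[498.12634693 182.4922878  303.84803424] [ 0.13  0.33  1.48 -0.    1.34  0.15]
tab [ 325   81   26   63 1541] [-22.5  59.9 192.4] [-29.1  43.1 188.6] [-15.5  75.1 194.2]
handle [ 309    0   57   21 1102] [-22.3 115.1 170.6] [-38.  111.  164.1] [ -6.7 119.9 172.4]
handle [ 176  112   48  179 3765] [-110.8   11.4  175.2] [-118.4  -55.3  163.9] [-100.1   58.2  177.6]
handle [312 236  48  21 870] [-22.4 -29.2 170.6] [-38.  -36.1 164.1] [ -6.8 -24.3 172.2]
lid [  229     0   275   348 65989] [  3.   35.  138.6] [ -88.9 -127.5  136.8] [ 85.9 127.5 141. ]
```

View pics/w1.png

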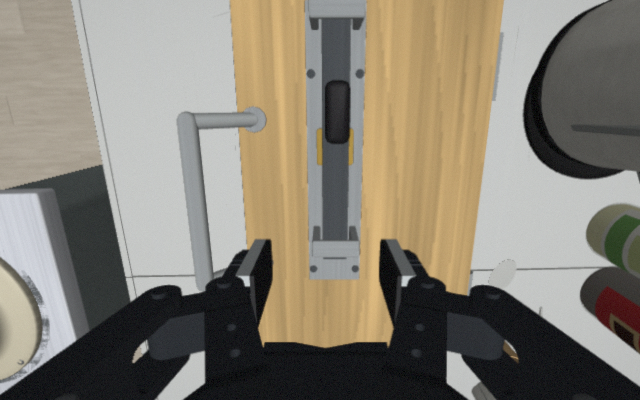

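Wrist view: the tab is at (337,112), the bolt bar runs along column 337, and the handle bar is near (192,200). It agrees with the chest estimate to within 1 mm.

Request:
step_arm:
  plan:
    - {"offset":[6.0,0.6,0],"rot":[0,0,0],"gripper":5}
    - {"offset":[6.0,0.6,0],"rot":[0,0,0],"gripper":5}
    - {"offset":[6.0,0.6,0],"rot":[0,0,0],"gripper":5}
    - {"offset":[6.0,0.6,0],"rot":[0,0,0],"gripper":5}
    - {"offset":[6.0,0.6,0],"rot":[0,0,0],"gripper":5}

```text
time_s: 2.65
eef_pos: [505.5, 242.3, 304.1]
ee_rot: [0.0, 0.714, 0.7, -0.0]
force: [-0.1, -0.4, -1.5]
grip_width: 0.582
grip_force: 0.0
```

```bash
python3 -c "
from h import *
t=world([-22,59.5,236]);print(t,sense()['eef_pos'],off(t))"
```

```text
[506.19432052 247.92807106 236.        ] [505.49513027 242.34675231 304.05074697] [0.56 0.06 6.8 ]
```

Lower slowly, close gently, lift and draw.

Request:
step_arm:
  plan:
    - {"offset":[0.55,0.05,3],"rot":[0,0,0],"gripper":5}
    - {"offset":[0.55,0.05,5],"rot":[0,0,0],"gripper":5}
    - {"offset":[0.55,0.05,6.3],"rot":[0,0,0],"gripper":5}
    - {"offset":[0.55,0.05,6.8],"rot":[0,0,0],"gripper":4}
    - {"offset":[0.55,0.05,6.8],"rot":[0,0,0],"gripper":3}
    - {"offset":[0.55,0.05,6.8],"rot":[0,0,0],"gripper":2}
    - {"offset":[0.55,0.05,6.8],"rot":[0,0,0],"gripper":1}
    - {"offset":[0.55,0.05,6.8],"rot":[0,0,0],"gripper":1}
    - {"offset":[0.55,0.05,6.8],"rot":[0,0,0],"gripper":1}
  squeeze: 40

```text
time_s: 3.55
eef_pos: [506.0, 249.1, 236.9]
ee_rot: [0.0, 0.714, 0.7, 0.0]
force: [-4.7, -1.2, 6.1]
grip_width: 0.159
grip_force: 42.9
```

Request:
step_arm:
  plan:
    - {"offset":[0,0,0],"rot":[0,0,0],"gripper":1}
    - {"offset":[0,0,-0.4],"rot":[0,0,0],"gripper":1}
    - {"offset":[0,0,-0.9],"rot":[0,0,0],"gripper":1}
    - {"offset":[0,0,-0.95],"rot":[0,0,0],"gripper":1}
    - {"offset":[0,0,-0.95],"rot":[0,0,0],"gripper":1}

```text
time_s: 4.05
eef_pos: [506.0, 249.1, 245.4]
ee_rot: [-0.0, 0.714, 0.7, 0.0]
force: [-0.9, -0.8, -2.1]
grip_width: 0.155
grip_force: 41.7
```

Request:
step_arm:
  plan:
    - {"offset":[-1,0,0],"rot":[0,0,0],"gripper":1}
    - {"offset":[-2,0,0],"rot":[0,0,0],"gripper":1}
    - {"offset":[-3,0,0],"rot":[0,0,0],"gripper":1}
    - {"offset":[-4,0,0],"rot":[0,0,0],"gripper":1}
    - {"offset":[-4.5,0,0],"rot":[0,0,0],"gripper":1}
    - {"offset":[-4.8,0,0],"rot":[0,0,0],"gripper":1}
    - {"offset":[-4.8,0,0],"rot":[0,0,0],"gripper":1}
    - {"offset":[-4.8,0,0],"rot":[0,0,0],"gripper":1}

```text
time_s: 4.85
eef_pos: [505.1, 201.1, 245.4]
ee_rot: [0.0, 0.714, 0.7, -0.0]
force: [-0.4, 0.2, -2.2]
grip_width: 0.156
grip_force: 41.7
```

Request:
step_arm:
  plan:
    - {"offset":[0,0,0.3],"rot":[0,0,0],"gripper":1}
    - {"offset":[0,0,0.6],"rot":[0,0,0],"gripper":1}
    - {"offset":[0,0,0.9],"rot":[0,0,0],"gripper":1}
    - {"offset":[0,0,0.9],"rot":[0,0,0],"gripper":1}

```text
time_s: 5.25
eef_pos: [505.2, 201.2, 237.0]
ee_rot: [0.0, 0.714, 0.7, 0.0]
force: [-2.0, 0.5, 3.8]
grip_width: 0.16
grip_force: 42.5
```

Request:
step_arm:
  plan:
    - {"offset":[0,0,0],"rot":[0,0,0],"gripper":4}
    - {"offset":[0,0,0],"rot":[0,0,0],"gripper":4}
    - {"offset":[0,0,-2],"rot":[0,0,0],"gripper":4}
    - {"offset":[0,0,-4.5],"rot":[0,0,0],"gripper":4}
    - {"offset":[-0.5,-4.5,-4.5],"rot":[0,0,0],"gripper":4}
    - {"offset":[-0.9,-9.1,-4.5],"rot":[0,0,0],"gripper":4}
    - {"offset":[-0.9,-9.1,-4.5],"rot":[0,0,0],"gripper":4}
    - {"offset":[-0.9,-9.1,-4.5],"rot":[0,0,0],"gripper":4}

```text
time_s: 6.05
eef_pos: [413.8, 193.9, 281.9]
ee_rot: [0.0, 0.714, 0.7, 0.001]
force: [0.8, 1.1, -0.6]
grip_width: 0.468
grip_force: 0.0
```

Run:
```python
from h import *
t=world([-113,0,222]);print(t,sense()['eef_pos'],off(t))
c=cam("wrist");Q=chest(cloud(c))
m=(Q[...,2]>186)&(Q[...,2]<198)&(np.abs(Q[...,0])<50)&(np.abs(Q[...,1])<100)
q=Q[m];print("tab",np.percentile(q,[1,50,99],0).round(1))
c=cam("top");Q=chest(cloud(c))
m=(Q[...,2]>180)&(Q[...,2]<205)&(np.abs(Q[...,0]+22)<20)&(np.abs(Q[...,1])<100)
q=Q[m];print("tab",np.percentile(q,[1,50,99],0).round(1))
```

```text
[414.02259925 190.25984934 222.        ] [413.79703377 193.86950106 281.85671785] [-0.36  0.02  5.99]
tab [[-29.9  -4.1 186.3]
 [-24.9  13.1 192.3]
 [-16.6  28.4 194.2]]
tab [[-26.5  -5.9 182.6]
 [-20.8  10.8 191.1]
 [-12.7  26.2 197.5]]
```

Bolt is drawn (tab y now 12) and down. Next, the handle.

Request:
step_arm:
  plan:
    - {"offset":[-0.35,0,3],"rot":[0,0,0],"gripper":4}
    - {"offset":[-0.35,0,5],"rot":[0,0,0],"gripper":4}
    - {"offset":[-0.35,0,6],"rot":[0,0,0],"gripper":4}
    - {"offset":[-0.35,0,6],"rot":[0,0,0],"gripper":2.5}
    - {"offset":[-0.35,0,6],"rot":[0,0,0],"gripper":1.5}
    - {"offset":[-0.35,0,6],"rot":[0,0,0],"gripper":0.8}
    - {"offset":[-0.35,0,6],"rot":[0,0,0],"gripper":0.8}
    - {"offset":[-0.35,0,6],"rot":[0,0,0],"gripper":0.8}
  squeeze: 30

```text
time_s: 6.95
eef_pos: [413.9, 190.4, 222.1]
ee_rot: [0.0, 0.714, 0.7, 0.0]
force: [-6.5, -0.1, 7.2]
grip_width: 0.124
grip_force: 29.7
```

Run:
```python
from h import *
print(sense()["eef_pos"],sense()["force"])
for t in np.arange(0,1.56,.1).tolist()+[1.47,1.49]:
    a=.196+t; print(round(t,2),"y(+x) %.2f z %.2f"%(20.5*(np.cos(.196)-np.cos(a)),-20.5*(np.sin(a)-np.sin(.196))))
```

```text
[413.86778529 190.44450945 222.11588153] [-6.51399455 -0.10349743  7.20781159]
0.0 y(+x) 0.00 z -0.00
0.1 y(+x) 0.50 z -1.99
0.2 y(+x) 1.19 z -3.92
0.3 y(+x) 2.08 z -5.76
0.4 y(+x) 3.14 z -7.52
0.5 y(+x) 4.38 z -9.15
0.6 y(+x) 5.77 z -10.66
0.7 y(+x) 7.30 z -12.01
0.8 y(+x) 8.96 z -13.21
0.9 y(+x) 10.74 z -14.24
1.0 y(+x) 12.60 z -15.08
1.1 y(+x) 14.54 z -15.74
1.2 y(+x) 16.54 z -16.20
1.3 y(+x) 18.58 z -16.45
1.4 y(+x) 20.62 z -16.50
1.5 y(+x) 22.67 z -16.35
1.47 y(+x) 22.06 z -16.41
1.49 y(+x) 22.46 z -16.37
```

Request:
step_arm:
  plan:
    - {"offset":[0,0.23,-1.0],"rot":[0,0,0],"gripper":0.8}
    - {"offset":[0,0.5,-2.0],"rot":[0,0,0],"gripper":0.8}
    - {"offset":[0,0.8,-2.95],"rot":[0,0,0],"gripper":0.8}
    - {"offset":[0,1.2,-3.9],"rot":[0,0,0],"gripper":0.8}
    - {"offset":[0,1.6,-4.85],"rot":[0,0,0],"gripper":0.8}
    - {"offset":[0,2.1,-5.75],"rot":[0,0,0],"gripper":0.8}
    - {"offset":[0,2.6,-6.65],"rot":[0,0,0],"gripper":0.8}
    - {"offset":[0,3.15,-7.5],"rot":[0,0,0],"gripper":0.8}
    - {"offset":[0,3.75,-8.35],"rot":[0,0,0],"gripper":0.8}
    - {"offset":[0,4.4,-9.15],"rot":[0,0,0],"gripper":0.8}

```text
time_s: 7.95
eef_pos: [456.5, 189.7, 314.3]
ee_rot: [-0.002, 0.714, 0.701, -0.002]
force: [-17.3, 0.6, 7.1]
grip_width: 0.126
grip_force: 29.6
```

Request:
step_arm:
  plan:
    - {"offset":[0,0.5,-0.9],"rot":[0,0,0],"gripper":0.8}
    - {"offset":[0,1.2,-1.65],"rot":[0,0,0],"gripper":0.8}
    - {"offset":[0,1.95,-2.35],"rot":[0,0,0],"gripper":0.8}
    - {"offset":[0,2.7,-3.0],"rot":[0,0,0],"gripper":0.8}
    - {"offset":[0,3.55,-3.6],"rot":[0,0,0],"gripper":0.8}
    - {"offset":[0,4.4,-4.15],"rot":[0,0,0],"gripper":0.8}
    - {"offset":[0,5.3,-4.7],"rot":[0,0,0],"gripper":0.8}
    - {"offset":[0,6.2,-5.15],"rot":[0,0,0],"gripper":0.8}
    - {"offset":[0,7.1,-5.6],"rot":[0,0,0],"gripper":0.8}
    - {"offset":[0,8.05,-5.98],"rot":[0,0,0],"gripper":0.8}

```text
time_s: 8.95
eef_pos: [538.3, 188.1, 375.9]
ee_rot: [0.001, 0.714, 0.7, 0.001]
force: [-10.2, 1.8, 11.3]
grip_width: 0.123
grip_force: 31.0
```

Request:
step_arm:
  plan:
    - {"offset":[0,1.0,-0.4],"rot":[0,0,0],"gripper":0.8}
    - {"offset":[0,2.0,-0.75],"rot":[0,0,0],"gripper":0.8}
    - {"offset":[0,3.0,-1.0],"rot":[0,0,0],"gripper":0.8}
    - {"offset":[0,4.0,-1.2],"rot":[0,0,0],"gripper":0.8}
    - {"offset":[0,5.0,-1.35],"rot":[0,0,0],"gripper":0.8}
    - {"offset":[0,6.0,-1.45],"rot":[0,0,0],"gripper":0.8}
    - {"offset":[0,7.0,-1.5],"rot":[0,0,0],"gripper":0.8}
    - {"offset":[0,8.0,-1.5],"rot":[0,0,0],"gripper":0.8}
    - {"offset":[0,8.8,-1.45],"rot":[0,0,0],"gripper":0.8}
    - {"offset":[0,9.5,-1.4],"rot":[0,0,0],"gripper":0.8}
    - {"offset":[0,9.5,-1.4],"rot":[0,0,0],"gripper":0.8}

```text
time_s: 10.05
eef_pos: [634.1, 186.2, 388.5]
ee_rot: [0.001, 0.714, 0.7, 0.002]
force: [-2.1, 2.4, 5.2]
grip_width: 0.125
grip_force: 31.5
```

Run:
```python
from h import *
s=sense();print(s["eef_pos"],s["force"],chest(s["eef_pos"]))
for n in("top","side"):
    c=cam(n);save(c,n+"1");Q=chest(cloud(c));np.save(n+"1.npy",Q)
    g=cv2.cvtColor(c["color"],cv2.COLOR_RGB2GRAY)
    m=(np.abs(Q[...,1]+190)<25)&(np.abs(Q[...,0]-20)<110)&(Q[...,2]>50)&(Q[...,2]<180)&(g<80)
    q=Q[m];print(n,len(q),np.percentile(q,[1,50,99],0).round(1) if len(q) else "")
```

```text
[634.09142524 186.2079599  388.45892448] [-2.09479646  2.37420571  5.15641879] [1.07105846e+02 3.50004017e-01 3.88458924e+02]
top 124 [[  44.4 -213.4  134.2]
 [  52.2 -189.2  142.3]
 [  61.4 -167.5  148.6]]
side 75 [[  41.5 -213.7  138.8]
 [  48.3 -191.4  144.7]
 [  58.1 -166.   148.2]]
```

View pics/side1.png

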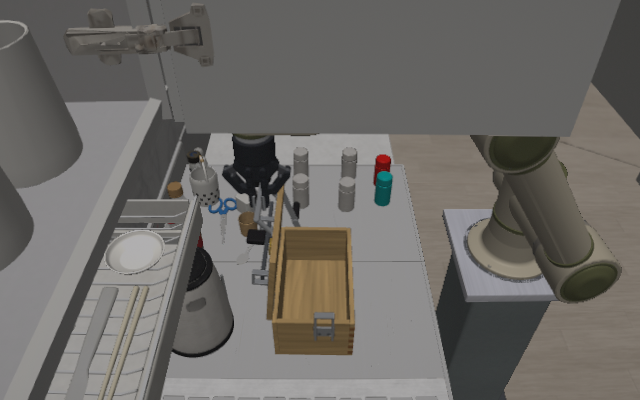

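Side view: the lid is up, the chest is open at about (320,290), and the knob is close to its locked position. I'm pushing slightly farther, then easing back so the stay takes the load.

Request:
step_arm:
  plan:
    - {"offset":[0,0.2,0],"rot":[0,0,0],"gripper":0.8}
    - {"offset":[0,0.4,0.05],"rot":[0,0,0],"gripper":0.8}
    - {"offset":[0,0.4,0.05],"rot":[0,0,0],"gripper":0.8}
    - {"offset":[0,0.4,0.05],"rot":[0,0,0],"gripper":0.8}
    - {"offset":[0,0.1,0],"rot":[0,0,0],"gripper":0.8}
    - {"offset":[0,-0.4,0],"rot":[0,0,0],"gripper":0.8}
    - {"offset":[0,-0.8,0],"rot":[0,0,0],"gripper":0.8}
    - {"offset":[0,-0.8,0],"rot":[0,0,0],"gripper":0.8}
    - {"offset":[0,-0.8,0],"rot":[0,0,0],"gripper":0.8}

```text
time_s: 11.05
eef_pos: [625.8, 186.4, 389.1]
ee_rot: [0.002, 0.714, 0.7, 0.002]
force: [0.5, 3.0, 8.8]
grip_width: 0.126
grip_force: 31.8
```

```bash
cat > knob.py <<'E'
from h import *
s=sense();print(s["eef_pos"],s["force"],chest(s["eef_pos"]))
for n in("top","side"):
    c=cam(n);Q=chest(cloud(c))
    g=cv2.cvtColor(c["color"],cv2.COLOR_RGB2GRAY)
    m=(np.abs(Q[...,1]+190)<25)&(np.abs(Q[...,0]-10)<110)&(Q[...,2]>45)&(Q[...,2]<180)&(g<80)
    q=Q[m];print(n,len(q),np.percentile(q,[1,50,99],0).round(1) if len(q) else "")
E
python3 knob.py
```

```text
[625.75167135 186.35645959 389.05661093] [0.49230183 2.9523489  8.82726178] [9.87647903e+01 3.31690045e-01 3.89056611e+02]
top 106 [[  52.5 -213.4  133.5]
 [  58.6 -190.4  139.7]
 [  66.9 -167.4  146.5]]
side 64 [[  47.9 -211.8  132.4]
 [  53.3 -194.7  141.7]
 [  63.8 -166.1  145. ]]
```

Stay is locked: the knob sits at x≈58 and the lid at 1.43. Release, rise, and re-measure the shakers.

Request:
step_arm:
  plan:
    - {"offset":[0,0,0],"rot":[0,0,0],"gripper":3}
    - {"offset":[0,0,0],"rot":[0,0,0],"gripper":3}
    - {"offset":[0,0,-1.5],"rot":[0,0,0],"gripper":3}
    - {"offset":[0,0,-4],"rot":[0,0,0],"gripper":3}
    - {"offset":[0,-1,-5],"rot":[0,0,0],"gripper":4}
    - {"offset":[-5,-5,-5],"rot":[0,0,0],"gripper":7}
    - {"offset":[-10,-10,-5],"rot":[0,0,0],"gripper":7}
    - {"offset":[-30,-14,0],"rot":[0,0,0],"gripper":7}
    - {"offset":[-30,-14,4],"rot":[0,0,0],"gripper":7}
    - {"offset":[-30,-14,10],"rot":[0,0,0],"gripper":7}
    - {"offset":[-30,-14,14],"rot":[0,0,0],"gripper":7}
    - {"offset":[-30,-14,14],"rot":[0,0,0],"gripper":7}

```text
time_s: 12.35
eef_pos: [489.4, -74.7, 294.1]
ee_rot: [0.0, 0.714, 0.7, 0.0]
force: [0.9, -0.6, -0.9]
grip_width: 0.821
grip_force: 0.0
```

```bash
cat > shk.py <<'E'
from h import *
s=sense();print(s["time_s"],s["eef_pos"].round(1))
def look(n):
    c=cam(n);P=cloud(c);hs=cv2.cvtColor(c["color"],cv2.COLOR_RGB2HSV)
    m=(P[...,2]>60)&(P[...,2]<112)&(P[...,1]<-60)&(P[...,1]>-420)&(P[...,0]>150)&(P[...,0]<640)&(hs[...,1]<70)
    k,l,st,ce=cv2.connectedComponentsWithStats(m.astype(np.uint8))
    for i in range(1,k):
        if st[i,4]<60: continue
        q=P[l==i]; t=q[q[:,2]>np.percentile(q[:,2],97)-8]
        print(n,ce[i].round(),st[i,4],q[:,2].max().round(),"mid",((t.max(0)+t.min(0))/2)[:2].round(1),"rng",(t.max(0)-t.min(0))[:2].round())
look("top");look("side")
E
python3 shk.py; python3 knob.py
```

```text
12.35 [489.4 -74.7 294.1]
top [418. 191.] 254 107.0 mid [ 573.4 -310.6] rng [43. 43.]
top [373. 190.] 138 106.0 mid [ 575.1 -180.4] rng [31. 40.]
top [370. 241.] 164 111.0 mid [ 438.9 -169.6] rng [41. 36.]
top [420. 244.] 258 106.0 mid [ 426.2 -309.5] rng [41. 41.]
side [300. 156.] 237 106.0 mid [ 570.7 -311.4] rng [39. 47.]
side [353. 159.] 79 103.0 mid [ 408.4 -292.4] rng [16. 18.]
side [300. 183.] 291 105.0 mid [ 567.7 -177.6] rng [43. 42.]
side [346. 186.] 295 105.0 mid [ 435.3 -164.4] rng [42. 44.]
[488.0470647  -75.51928809 290.62827379] [-0.13024809  0.43342891  0.58241355] [ -33.67511056 -264.24559276  290.62827379]
top 93 [[  52.7 -208.2  133.1]
 [  60.1 -186.4  140.3]
 [  67.  -167.3  147.3]]
side 63 [[  48.4 -213.4  133.2]
 [  53.8 -194.4  141.2]
 [  63.8 -167.1  145. ]]
```

All four shakers found: (437,-164), (570,-179), (571,-310), (424,-308). Starting with the nearest.

Request:
step_arm:
  plan:
    - {"offset":[-4.5,-2.5,3],"rot":[0,0,0],"gripper":7}
    - {"offset":[-9,-4.93,6],"rot":[0,0,0],"gripper":7}
    - {"offset":[-9,-4.93,9],"rot":[0,0,0],"gripper":7}
    - {"offset":[-9,-4.93,9],"rot":[0,0,0],"gripper":7}
    - {"offset":[-9,-4.93,9],"rot":[0,0,0],"gripper":7}

```text
time_s: 13.05
eef_pos: [440.9, -162.3, 207.1]
ee_rot: [0.001, 0.714, 0.701, 0.0]
force: [0.5, -0.9, 1.0]
grip_width: 0.821
grip_force: 0.0
```

```bash
cat > o.py <<'E'
import sys
from h import *
a=list(map(float,sys.argv[1:])); s=sense(); print(s["time_s"],s["eef_pos"].round(1),"off",off(a))
E
python3 o.py 437 -164.5 130
```

```text
13.05 [ 440.9 -162.3  207.1] off [-0.22 -0.4   7.71]
```

Request:
step_arm:
  plan:
    - {"offset":[0,0,3],"rot":[0,0,0],"gripper":7}
    - {"offset":[0,0,5.5],"rot":[0,0,0],"gripper":7}
    - {"offset":[0,0,7.1],"rot":[0,0,0],"gripper":7}
    - {"offset":[0,0,7.1],"rot":[0,0,0],"gripper":7}
    - {"offset":[0,0,7.1],"rot":[0,0,0],"gripper":6}

```text
time_s: 13.55
eef_pos: [441.3, -162.5, 136.5]
ee_rot: [0.002, 0.713, 0.701, 0.0]
force: [0.3, 0.2, 0.2]
grip_width: 0.708
grip_force: 0.0
```

Request:
step_arm:
  plan:
    - {"offset":[0,0,0],"rot":[0,0,0],"gripper":5}
    - {"offset":[0,0,0],"rot":[0,0,0],"gripper":4.2}
    - {"offset":[0,0,0],"rot":[0,0,0],"gripper":4.2}
    - {"offset":[0,0,0],"rot":[0,0,0],"gripper":4.2}
  squeeze: 40

```text
time_s: 13.95
eef_pos: [440.5, -163.1, 136.4]
ee_rot: [0.001, 0.714, 0.7, 0.0]
force: [-4.1, 1.4, 9.7]
grip_width: 0.546
grip_force: 39.1
```

Request:
step_arm:
  plan:
    - {"offset":[0,0,-1],"rot":[0,0,0],"gripper":4.2}
    - {"offset":[0,0,-4],"rot":[0,0,0],"gripper":4.2}
    - {"offset":[0,0,-8],"rot":[0,0,0],"gripper":4.2}
    - {"offset":[0,0,-12],"rot":[0,0,0],"gripper":4.2}
    - {"offset":[0,0,-16],"rot":[0,0,0],"gripper":4.2}
    - {"offset":[2,0.5,-17.5],"rot":[0,0,0],"gripper":4.2}
    - {"offset":[6,1.5,-17.5],"rot":[0,0,0],"gripper":4.2}
    - {"offset":[10,2.5,-17.5],"rot":[0,0,0],"gripper":4.2}
    - {"offset":[14.5,3.5,-17.5],"rot":[0,0,0],"gripper":4.2}
    - {"offset":[19,4.5,-17.5],"rot":[0,0,0],"gripper":4.2}
    - {"offset":[23.5,5.5,-17.5],"rot":[0,0,0],"gripper":4.2}
    - {"offset":[27,5.5,-17.5],"rot":[0,0,0],"gripper":4.2}
  squeeze: 50

```text
time_s: 15.15
eef_pos: [500.3, 108.7, 310.5]
ee_rot: [0.0, 0.713, 0.701, 0.001]
force: [-0.7, -0.5, -3.4]
grip_width: 0.539
grip_force: 52.0
```

Request:
step_arm:
  plan:
    - {"offset":[4,0,0],"rot":[0,0,0],"gripper":4.2}
    - {"offset":[8,0,0],"rot":[0,0,0],"gripper":4.2}
    - {"offset":[12,0,0],"rot":[0,0,0],"gripper":4.2}
    - {"offset":[15.5,0,0],"rot":[0,0,0],"gripper":4.2}
    - {"offset":[16.7,0,0],"rot":[0,0,0],"gripper":4.2}
    - {"offset":[16.7,0,0],"rot":[0,0,0],"gripper":4.2}
    - {"offset":[16.7,0,0],"rot":[0,0,0],"gripper":4.2}
    - {"offset":[16.7,0,0],"rot":[0,0,0],"gripper":4.2}

```text
time_s: 15.95
eef_pos: [503.5, 271.8, 309.9]
ee_rot: [0.0, 0.714, 0.7, -0.0]
force: [0.9, -0.3, -3.0]
grip_width: 0.541
grip_force: 52.1
```

```bash
python3 o.py 503.7 272.5 153.5; python3 -c "
from h import *
c=cam('side');save(c,'side2')"
```

```text
15.95 [503.5 271.8 309.9] off [7.000e-02 1.000e-02 1.564e+01]
```

View pics/side2.png

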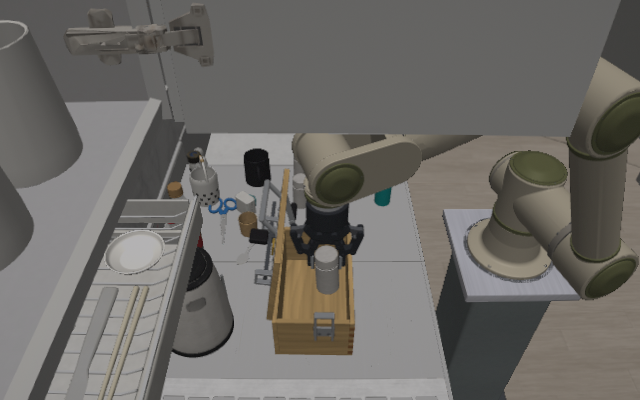

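Side view: the shaker hangs upright at (327,270) over the left part of the chest. Lowering it in.

Request:
step_arm:
  plan:
    - {"offset":[0,0,2],"rot":[0,0,0],"gripper":4.2}
    - {"offset":[0,0,5],"rot":[0,0,0],"gripper":4.2}
    - {"offset":[0,0,8],"rot":[0,0,0],"gripper":4.2}
    - {"offset":[0,0,11],"rot":[0,0,0],"gripper":4.2}
    - {"offset":[0,0,13.5],"rot":[0,0,0],"gripper":4.2}
    - {"offset":[0,0,14.8],"rot":[0,0,0],"gripper":4.2}
    - {"offset":[0,0,15.4],"rot":[0,0,0],"gripper":4.2}
    - {"offset":[0,0,15.6],"rot":[0,0,0],"gripper":4.2}
    - {"offset":[0,0,15.6],"rot":[0,0,0],"gripper":4.2}

```text
time_s: 16.9
eef_pos: [503.8, 273.1, 154.5]
ee_rot: [0.0, 0.714, 0.7, 0.001]
force: [-0.1, 0.2, -2.9]
grip_width: 0.544
grip_force: 52.2
```

Request:
step_arm:
  plan:
    - {"offset":[0,0,0.1],"rot":[0,0,0],"gripper":4.8}
    - {"offset":[0,0,0.1],"rot":[0,0,0],"gripper":5.4}
    - {"offset":[0,0,0],"rot":[0,0,0],"gripper":5.8}
    - {"offset":[0,0,-2],"rot":[0,0,0],"gripper":5.8}
    - {"offset":[0,0,-6],"rot":[0,0,0],"gripper":5.8}
    - {"offset":[0,0,-10.5],"rot":[0,0,0],"gripper":5.8}
    - {"offset":[0,0,-15],"rot":[0,0,0],"gripper":5.8}
    - {"offset":[-5,0,-15],"rot":[0,0,0],"gripper":5.8}
    - {"offset":[-9.5,0,-15],"rot":[0,0,0],"gripper":5.8}
    - {"offset":[-14,0,-15],"rot":[0,0,0],"gripper":7}
    - {"offset":[-18,0,-15],"rot":[0,0,0],"gripper":7}
    - {"offset":[-18,0,-15],"rot":[0,0,0],"gripper":7}

```text
time_s: 18.1
eef_pos: [500.0, 89.5, 304.3]
ee_rot: [0.001, 0.715, 0.699, 0.0]
force: [-0.8, 0.4, 0.2]
grip_width: 0.822
grip_force: 0.0
```

```bash
cat >> shk.py <<'E'
print("in chest:")
for n in("top","side"):
    c=cam(n);Q=chest(cloud(c))
    m=(Q[...,2]>95)&(Q[...,2]<124)&(np.abs(Q[...,0])<70)&(np.abs(Q[...,1])<125)
    k,l,st,ce=cv2.connectedComponentsWithStats(m.astype(np.uint8))
    for i in range(1,k):
        if st[i,4]<60: continue
        q=Q[l==i];print(n,st[i,4],((q.max(0)+q.min(0))/2).round(),(q.max(0)-q.min(0)).round())
E
python3 shk.py
```

```text
18.1 [500.   89.5 304.3]
top [418. 191.] 253 108.0 mid [ 573.4 -310.5] rng [43. 42.]
top [372. 193.] 233 105.0 mid [ 570.9 -179.1] rng [40. 43.]
top [420. 244.] 258 108.0 mid [ 426.2 -307.3] rng [41. 42.]
side [300. 156.] 243 105.0 mid [ 569.5 -307.8] rng [43. 45.]
side [350. 156.] 194 105.0 mid [ 415.7 -308.3] rng [31. 41.]
in chest:
top 234 [-25.  80. 110.] [44. 46. 28.]
side 301 [-27.  81. 108.] [43. 44. 26.]
```

Request:
step_arm:
  plan:
    - {"offset":[-5,0,0],"rot":[0,0,0],"gripper":7}
    - {"offset":[-10,0,0],"rot":[0,0,0],"gripper":7}
    - {"offset":[-15,0,0],"rot":[0,0,0],"gripper":7}
    - {"offset":[-19,1,0],"rot":[0,0,0],"gripper":7}
    - {"offset":[-23,3,1],"rot":[0,0,0],"gripper":7}
    - {"offset":[-26,6,4],"rot":[0,0,0],"gripper":7}
    - {"offset":[-26.7,7.5,8],"rot":[0,0,0],"gripper":7}
    - {"offset":[-26.7,7.5,9],"rot":[0,0,0],"gripper":7}
    - {"offset":[-26.7,7.5,9],"rot":[0,0,0],"gripper":7}
    - {"offset":[-26.7,7.5,9],"rot":[0,0,0],"gripper":7}

```text
time_s: 19.3
eef_pos: [570.1, -174.3, 215.5]
ee_rot: [0.001, 0.713, 0.701, 0.0]
force: [0.1, 0.5, 0.1]
grip_width: 0.823
grip_force: 0.0
```

```bash
python3 o.py 570 -179 135
```

```text
19.3 [ 570.1 -174.3  215.5] off [-0.46 -0.02  8.05]
```

Request:
step_arm:
  plan:
    - {"offset":[-0.45,0,3],"rot":[0,0,0],"gripper":7}
    - {"offset":[-0.45,0,6],"rot":[0,0,0],"gripper":7}
    - {"offset":[-0.45,0,8],"rot":[0,0,0],"gripper":7}
    - {"offset":[-0.45,0,8],"rot":[0,0,0],"gripper":6.5}
    - {"offset":[-0.45,0,8],"rot":[0,0,0],"gripper":6}
    - {"offset":[-0.45,0,8],"rot":[0,0,0],"gripper":5}
    - {"offset":[-0.45,0,8],"rot":[0,0,0],"gripper":4.2}
    - {"offset":[-0.45,0,8],"rot":[0,0,0],"gripper":4.2}
    - {"offset":[-0.45,0,8],"rot":[0,0,0],"gripper":4.2}

```text
time_s: 20.2
eef_pos: [570.1, -180.0, 136.0]
ee_rot: [0.001, 0.714, 0.7, 0.0]
force: [-3.3, 1.4, 8.1]
grip_width: 0.542
grip_force: 50.0
```

```bash
python3 o.py 502.6 216.5 310;python3 -c "
from h import *
print(sense()['grip_force'],sense()['force'])"
```

```text
20.2 [ 570.1 -180.   136. ] off [ 39.49  -7.46 -17.47]
49.963356256484985 [-3.25693443  1.42517837  8.05096601]
```

Request:
step_arm:
  plan:
    - {"offset":[0,0,-1],"rot":[0,0,0],"gripper":4.2}
    - {"offset":[0,0,-4],"rot":[0,0,0],"gripper":4.2}
    - {"offset":[0,0,-8],"rot":[0,0,0],"gripper":4.2}
    - {"offset":[0,0,-12],"rot":[0,0,0],"gripper":4.2}
    - {"offset":[0,-1,-16],"rot":[0,0,0],"gripper":4.2}
    - {"offset":[1,-4,-17.5],"rot":[0,0,0],"gripper":4.2}
    - {"offset":[4,-7,-17.5],"rot":[0,0,0],"gripper":4.2}
    - {"offset":[8.5,-7.5,-17.5],"rot":[0,0,0],"gripper":4.2}
    - {"offset":[13,-7.5,-17.5],"rot":[0,0,0],"gripper":4.2}
    - {"offset":[17.5,-7.5,-17.5],"rot":[0,0,0],"gripper":4.2}
    - {"offset":[22,-7.5,-17.5],"rot":[0,0,0],"gripper":4.2}
    - {"offset":[26,-7.5,-17.5],"rot":[0,0,0],"gripper":4.2}

```text
time_s: 21.4
eef_pos: [499.1, 83.7, 309.7]
ee_rot: [0.0, 0.714, 0.7, 0.001]
force: [1.2, 0.1, -2.9]
grip_width: 0.535
grip_force: 53.3
```

Request:
step_arm:
  plan:
    - {"offset":[4,0,0],"rot":[0,0,0],"gripper":4.2}
    - {"offset":[8,0,0],"rot":[0,0,0],"gripper":4.2}
    - {"offset":[11.5,0,0],"rot":[0,0,0],"gripper":4.2}
    - {"offset":[13.4,0,0],"rot":[0,0,0],"gripper":4.2}
    - {"offset":[13.4,0,0],"rot":[0,0,0],"gripper":4.2}
    - {"offset":[13.4,0,0],"rot":[0,0,0],"gripper":4.2}
    - {"offset":[13.4,0,0],"rot":[0,0,0],"gripper":4.2}

```text
time_s: 22.1
eef_pos: [502.3, 214.7, 309.0]
ee_rot: [0.0, 0.714, 0.7, 0.0]
force: [-1.1, 0.1, -3.0]
grip_width: 0.536
grip_force: 53.1
```

```bash
python3 o.py 502.6 216.5 153.5
```

```text
22.1 [502.3 214.7 309. ] off [ 0.18  0.02 15.55]
```

Request:
step_arm:
  plan:
    - {"offset":[0.1,0,2],"rot":[0,0,0],"gripper":4.2}
    - {"offset":[0.1,0,5],"rot":[0,0,0],"gripper":4.2}
    - {"offset":[0.1,0,8],"rot":[0,0,0],"gripper":4.2}
    - {"offset":[0.1,0,11],"rot":[0,0,0],"gripper":4.2}
    - {"offset":[0.1,0,13.5],"rot":[0,0,0],"gripper":4.2}
    - {"offset":[0.1,0,14.8],"rot":[0,0,0],"gripper":4.2}
    - {"offset":[0.1,0,15.4],"rot":[0,0,0],"gripper":4.2}
    - {"offset":[0.1,0,15.6],"rot":[0,0,0],"gripper":4.2}
    - {"offset":[0.1,0,15.6],"rot":[0,0,0],"gripper":4.2}

```text
time_s: 23.0
eef_pos: [502.7, 216.5, 153.5]
ee_rot: [0.0, 0.714, 0.7, 0.001]
force: [0.1, 0.2, -3.3]
grip_width: 0.538
grip_force: 53.3
```

Request:
step_arm:
  plan:
    - {"offset":[0,0,0.1],"rot":[0,0,0],"gripper":4.8}
    - {"offset":[0,0,0.1],"rot":[0,0,0],"gripper":5.4}
    - {"offset":[0,0,0],"rot":[0,0,0],"gripper":5.8}
    - {"offset":[0,0,-2],"rot":[0,0,0],"gripper":5.8}
    - {"offset":[0,0,-6],"rot":[0,0,0],"gripper":5.8}
    - {"offset":[0,0,-10.5],"rot":[0,0,0],"gripper":5.8}
    - {"offset":[0,0,-15],"rot":[0,0,0],"gripper":5.8}
    - {"offset":[-5,0,-15],"rot":[0,0,0],"gripper":5.8}
    - {"offset":[-9.5,0,-15],"rot":[0,0,0],"gripper":5.8}
    - {"offset":[-14,0,-15],"rot":[0,0,0],"gripper":7}
    - {"offset":[-18.5,0,-15],"rot":[0,0,0],"gripper":7}
    - {"offset":[-23,0,-15],"rot":[0,0,0],"gripper":7}

```text
time_s: 24.2
eef_pos: [497.6, -15.1, 303.3]
ee_rot: [0.001, 0.714, 0.7, 0.0]
force: [1.0, 0.5, 0.2]
grip_width: 0.821
grip_force: 0.0
```

```bash
python3 shk.py; python3 o.py 571.5 -309.5 210
```

```text
24.2 [497.6 -15.1 303.3]
top [418. 191.] 253 107.0 mid [ 573.2 -311.2] rng [42. 40.]
top [420. 244.] 256 109.0 mid [ 426.1 -309.4] rng [41. 41.]
side [297. 158.] 108 105.0 mid [ 584.3 -308.3] rng [13. 37.]
in chest:
top 236 [-25.  80. 109.] [44. 45. 27.]
top 235 [-25.  26. 109.] [44. 45. 28.]
side 651 [-27.  55. 108.] [45. 95. 26.]
24.4 [497.9 -14.  303. ] off [-29.39   7.97   9.31]
```

Request:
step_arm:
  plan:
    - {"offset":[-5,0.5,0],"rot":[0,0,0],"gripper":7}
    - {"offset":[-10,2,0],"rot":[0,0,0],"gripper":7}
    - {"offset":[-15,4,0],"rot":[0,0,0],"gripper":7}
    - {"offset":[-19.5,6,2],"rot":[0,0,0],"gripper":7}
    - {"offset":[-24,7.5,4],"rot":[0,0,0],"gripper":7}
    - {"offset":[-28,8,6],"rot":[0,0,0],"gripper":7}
    - {"offset":[-29.4,8,8.5],"rot":[0,0,0],"gripper":7}
    - {"offset":[-29.4,8,9.3],"rot":[0,0,0],"gripper":7}
    - {"offset":[-29.4,8,9.3],"rot":[0,0,0],"gripper":7}
    - {"offset":[-29.4,8,9.3],"rot":[0,0,0],"gripper":7}
    - {"offset":[-29.4,8,9.3],"rot":[0,0,0],"gripper":7}

```text
time_s: 25.5
eef_pos: [573.0, -307.6, 211.5]
ee_rot: [0.001, 0.713, 0.701, 0.0]
force: [-0.0, 0.1, -1.2]
grip_width: 0.824
grip_force: 0.0
```

```bash
python3 o.py 571.5 -309.5 135.5
```

```text
25.5 [ 573.  -307.6  211.5] off [-0.18 -0.16  7.6 ]
```

Request:
step_arm:
  plan:
    - {"offset":[-0.2,-0.15,3],"rot":[0,0,0],"gripper":7}
    - {"offset":[-0.2,-0.15,6],"rot":[0,0,0],"gripper":7}
    - {"offset":[-0.2,-0.15,7.6],"rot":[0,0,0],"gripper":7}
    - {"offset":[-0.2,-0.15,7.6],"rot":[0,0,0],"gripper":6.5}
    - {"offset":[-0.2,-0.15,7.6],"rot":[0,0,0],"gripper":6}
    - {"offset":[-0.2,-0.15,7.6],"rot":[0,0,0],"gripper":5}
    - {"offset":[-0.2,-0.15,7.6],"rot":[0,0,0],"gripper":4.2}
    - {"offset":[-0.2,-0.15,7.6],"rot":[0,0,0],"gripper":4.2}
    - {"offset":[-0.2,-0.15,7.6],"rot":[0,0,0],"gripper":4.2}

```text
time_s: 26.4
eef_pos: [571.3, -311.1, 135.7]
ee_rot: [0.002, 0.714, 0.7, 0.0]
force: [0.8, 1.5, 8.0]
grip_width: 0.54
grip_force: 51.1
```

```bash
python3 o.py 501.4 160.5 310
```

```text
26.4 [ 571.3 -311.1  135.7] off [ 46.98  -7.84 -17.54]
```

Request:
step_arm:
  plan:
    - {"offset":[0,0,-1],"rot":[0,0,0],"gripper":4.2}
    - {"offset":[0,0,-4],"rot":[0,0,0],"gripper":4.2}
    - {"offset":[0,0,-8],"rot":[0,0,0],"gripper":4.2}
    - {"offset":[0,0,-12],"rot":[0,0,0],"gripper":4.2}
    - {"offset":[1,-1,-16],"rot":[0,0,0],"gripper":4.2}
    - {"offset":[4,-3,-17.5],"rot":[0,0,0],"gripper":4.2}
    - {"offset":[8,-6,-17.5],"rot":[0,0,0],"gripper":4.2}
    - {"offset":[12.5,-7.8,-17.5],"rot":[0,0,0],"gripper":4.2}
    - {"offset":[17,-7.8,-17.5],"rot":[0,0,0],"gripper":4.2}
    - {"offset":[21.5,-7.8,-17.5],"rot":[0,0,0],"gripper":4.2}
    - {"offset":[26,-7.8,-17.5],"rot":[0,0,0],"gripper":4.2}
    - {"offset":[30.5,-7.8,-17.5],"rot":[0,0,0],"gripper":4.2}

```text
time_s: 27.6
eef_pos: [498.0, -2.6, 309.3]
ee_rot: [0.0, 0.714, 0.7, 0.0]
force: [0.9, -0.1, -3.4]
grip_width: 0.54
grip_force: 52.8
```

Request:
step_arm:
  plan:
    - {"offset":[4.5,0,0],"rot":[0,0,0],"gripper":4.2}
    - {"offset":[9,0,0],"rot":[0,0,0],"gripper":4.2}
    - {"offset":[13,0,0],"rot":[0,0,0],"gripper":4.2}
    - {"offset":[16,0,0],"rot":[0,0,0],"gripper":4.2}
    - {"offset":[16.5,0,0],"rot":[0,0,0],"gripper":4.2}
    - {"offset":[16.5,0,0],"rot":[0,0,0],"gripper":4.2}
    - {"offset":[16.5,0,0],"rot":[0,0,0],"gripper":4.2}

```text
time_s: 28.3
eef_pos: [501.7, 159.7, 308.8]
ee_rot: [0.0, 0.714, 0.7, -0.0]
force: [0.3, 0.1, -3.0]
grip_width: 0.536
grip_force: 52.8
```

```bash
python3 o.py 501.4 160.5 153
```

```text
28.3 [501.7 159.7 308.8] off [ 0.09 -0.03 15.58]
```

Request:
step_arm:
  plan:
    - {"offset":[0,0,2],"rot":[0,0,0],"gripper":4.2}
    - {"offset":[0,0,5],"rot":[0,0,0],"gripper":4.2}
    - {"offset":[0,0,8],"rot":[0,0,0],"gripper":4.2}
    - {"offset":[0,0,11],"rot":[0,0,0],"gripper":4.2}
    - {"offset":[0,0,13.5],"rot":[0,0,0],"gripper":4.2}
    - {"offset":[0,0,14.8],"rot":[0,0,0],"gripper":4.2}
    - {"offset":[0,0,15.4],"rot":[0,0,0],"gripper":4.2}
    - {"offset":[0,0,15.6],"rot":[0,0,0],"gripper":4.2}
    - {"offset":[0,0,15.6],"rot":[0,0,0],"gripper":4.2}

```text
time_s: 29.2
eef_pos: [502.1, 160.4, 153.4]
ee_rot: [0.0, 0.714, 0.7, 0.001]
force: [0.3, 0.1, -3.9]
grip_width: 0.538
grip_force: 52.8
```

Request:
step_arm:
  plan:
    - {"offset":[0,0,0.1],"rot":[0,0,0],"gripper":4.8}
    - {"offset":[0,0,0.1],"rot":[0,0,0],"gripper":5.4}
    - {"offset":[0,0,0],"rot":[0,0,0],"gripper":5.8}
    - {"offset":[0,0,-2],"rot":[0,0,0],"gripper":5.8}
    - {"offset":[0,0,-6],"rot":[0,0,0],"gripper":5.8}
    - {"offset":[0,0,-10.5],"rot":[0,0,0],"gripper":5.8}
    - {"offset":[0,0,-15],"rot":[0,0,0],"gripper":5.8}
    - {"offset":[-5,0,-15],"rot":[0,0,0],"gripper":5.8}
    - {"offset":[-9.5,-1,-15],"rot":[0,0,0],"gripper":5.8}
    - {"offset":[-14,-2,-15],"rot":[0,0,0],"gripper":7}
    - {"offset":[-18.5,-3,-15],"rot":[0,0,0],"gripper":7}
    - {"offset":[-23,-4,-15],"rot":[0,0,0],"gripper":7}

```text
time_s: 30.4
eef_pos: [456.6, -70.1, 303.2]
ee_rot: [0.001, 0.714, 0.7, 0.0]
force: [1.3, -0.0, 0.3]
grip_width: 0.821
grip_force: 0.0
```

```bash
python3 shk.py; python3 o.py 424.5 -308.5 210
```

```text
30.4 [456.6 -70.1 303.2]
top [420. 244.] 258 106.0 mid [ 426.1 -308.9] rng [41. 44.]
side [349. 156.] 260 106.0 mid [ 421.2 -309.2] rng [43. 47.]
in chest:
top 227 [-22. -31. 111.] [44. 43. 24.]
top 237 [-25.  80. 109.] [44. 46. 26.]
top 236 [-24.  26. 109.] [45. 44. 27.]
side 983 [-26.  26. 109.] [ 46. 154.  28.]
30.6 [457.2 -69.2 303. ] off [-24.    -2.77   9.3 ]
```

Request:
step_arm:
  plan:
    - {"offset":[-5,-0.5,0],"rot":[0,0,0],"gripper":7}
    - {"offset":[-10,-1,1],"rot":[0,0,0],"gripper":7}
    - {"offset":[-14,-2,3],"rot":[0,0,0],"gripper":7}
    - {"offset":[-18,-2.8,5],"rot":[0,0,0],"gripper":7}
    - {"offset":[-22,-2.8,7],"rot":[0,0,0],"gripper":7}
    - {"offset":[-24,-2.8,9.3],"rot":[0,0,0],"gripper":7}
    - {"offset":[-24,-2.8,9.3],"rot":[0,0,0],"gripper":7}
    - {"offset":[-24,-2.8,9.3],"rot":[0,0,0],"gripper":7}
    - {"offset":[-24,-2.8,9.3],"rot":[0,0,0],"gripper":7}

```text
time_s: 31.5
eef_pos: [425.6, -306.8, 210.8]
ee_rot: [0.001, 0.713, 0.701, 0.0]
force: [-0.1, -0.3, -0.6]
grip_width: 0.819
grip_force: 0.0
```

```bash
python3 o.py 424.5 -308.5 135.5
```

```text
31.5 [ 425.6 -306.8  210.8] off [-0.16 -0.11  7.53]
```

Request:
step_arm:
  plan:
    - {"offset":[-0.1,-0.15,3],"rot":[0,0,0],"gripper":7}
    - {"offset":[-0.1,-0.15,6],"rot":[0,0,0],"gripper":7}
    - {"offset":[-0.1,-0.15,7.5],"rot":[0,0,0],"gripper":7}
    - {"offset":[-0.1,-0.15,7.5],"rot":[0,0,0],"gripper":6.5}
    - {"offset":[-0.1,-0.15,7.5],"rot":[0,0,0],"gripper":6}
    - {"offset":[-0.1,-0.15,7.5],"rot":[0,0,0],"gripper":5}
    - {"offset":[-0.1,-0.15,7.5],"rot":[0,0,0],"gripper":4.2}
    - {"offset":[-0.1,-0.15,7.5],"rot":[0,0,0],"gripper":4.2}
    - {"offset":[-0.1,-0.15,7.5],"rot":[0,0,0],"gripper":4.2}

```text
time_s: 32.4
eef_pos: [423.6, -309.3, 136.3]
ee_rot: [0.001, 0.714, 0.7, -0.0]
force: [-1.4, 1.2, 7.5]
grip_width: 0.539
grip_force: 50.3
```

```bash
python3 o.py 500.3 104.5 310
```

```text
32.4 [ 423.6 -309.3  136.3] off [ 41.48   6.92 -17.43]
```

Request:
step_arm:
  plan:
    - {"offset":[0,0,-1],"rot":[0,0,0],"gripper":4.2}
    - {"offset":[0,0,-4],"rot":[0,0,0],"gripper":4.2}
    - {"offset":[0,0,-8],"rot":[0,0,0],"gripper":4.2}
    - {"offset":[0,0,-12],"rot":[0,0,0],"gripper":4.2}
    - {"offset":[1,0,-16],"rot":[0,0,0],"gripper":4.2}
    - {"offset":[4,1,-17.5],"rot":[0,0,0],"gripper":4.2}
    - {"offset":[8,2,-17.5],"rot":[0,0,0],"gripper":4.2}
    - {"offset":[12.5,3,-17.5],"rot":[0,0,0],"gripper":4.2}
    - {"offset":[17,4,-17.5],"rot":[0,0,0],"gripper":4.2}
    - {"offset":[21.5,5,-17.5],"rot":[0,0,0],"gripper":4.2}
    - {"offset":[26,6,-17.5],"rot":[0,0,0],"gripper":4.2}
    - {"offset":[30,6.9,-17.5],"rot":[0,0,0],"gripper":4.2}

```text
time_s: 33.6
eef_pos: [497.7, -8.1, 310.6]
ee_rot: [0.0, 0.714, 0.7, 0.0]
force: [0.8, -0.8, -2.6]
grip_width: 0.537
grip_force: 52.5
```

Request:
step_arm:
  plan:
    - {"offset":[4,0,0],"rot":[0,0,0],"gripper":4.2}
    - {"offset":[8,0,0],"rot":[0,0,0],"gripper":4.2}
    - {"offset":[11,0,0],"rot":[0,0,0],"gripper":4.2}
    - {"offset":[11.5,0,0],"rot":[0,0,0],"gripper":4.2}
    - {"offset":[11.5,0,0],"rot":[0,0,0],"gripper":4.2}
    - {"offset":[11.5,0,0],"rot":[0,0,0],"gripper":4.2}

```text
time_s: 34.2
eef_pos: [500.1, 103.8, 309.9]
ee_rot: [0.0, 0.714, 0.7, -0.0]
force: [-0.1, -0.2, -3.2]
grip_width: 0.534
grip_force: 52.3
```

```bash
python3 o.py 500.3 104.5 153.3
```

```text
34.2 [500.1 103.8 309.9] off [ 0.08  0.02 15.66]
```

Request:
step_arm:
  plan:
    - {"offset":[0,0,2],"rot":[0,0,0],"gripper":4.2}
    - {"offset":[0,0,5],"rot":[0,0,0],"gripper":4.2}
    - {"offset":[0,0,8],"rot":[0,0,0],"gripper":4.2}
    - {"offset":[0,0,11],"rot":[0,0,0],"gripper":4.2}
    - {"offset":[0,0,13.5],"rot":[0,0,0],"gripper":4.2}
    - {"offset":[0,0,14.8],"rot":[0,0,0],"gripper":4.2}
    - {"offset":[0,0,15.4],"rot":[0,0,0],"gripper":4.2}
    - {"offset":[0,0,15.7],"rot":[0,0,0],"gripper":4.2}
    - {"offset":[0,0,15.7],"rot":[0,0,0],"gripper":4.2}

```text
time_s: 35.1
eef_pos: [500.4, 104.1, 153.1]
ee_rot: [0.0, 0.714, 0.7, 0.0]
force: [1.1, 0.3, -3.6]
grip_width: 0.536
grip_force: 52.6
```

Request:
step_arm:
  plan:
    - {"offset":[0,0,0.1],"rot":[0,0,0],"gripper":4.8}
    - {"offset":[0,0,0.1],"rot":[0,0,0],"gripper":5.4}
    - {"offset":[0,0,0],"rot":[0,0,0],"gripper":5.8}
    - {"offset":[0,0,-2],"rot":[0,0,0],"gripper":5.8}
    - {"offset":[0,0,-6],"rot":[0,0,0],"gripper":5.8}
    - {"offset":[0,0,-10.5],"rot":[0,0,0],"gripper":5.8}
    - {"offset":[0,0,-14],"rot":[0,0,0],"gripper":5.8}
    - {"offset":[-5,0,-14],"rot":[0,0,0],"gripper":5.8}
    - {"offset":[-10,0,-14],"rot":[0,0,0],"gripper":5.8}
    - {"offset":[-15,0,-14],"rot":[0,0,0],"gripper":5.8}
    - {"offset":[-18,0,-14],"rot":[0,0,0],"gripper":5.8}
    - {"offset":[-18,0,-14],"rot":[0,0,0],"gripper":5.8}

```text
time_s: 36.3
eef_pos: [496.6, -78.6, 293.0]
ee_rot: [0.001, 0.715, 0.699, -0.0]
force: [0.1, 0.4, -0.5]
grip_width: 0.679
grip_force: 0.0
```

```bash
python3 shk.py; python3 knob.py
python3 - <<'E'
from h import *
c=cam("wrist");save(c,"w2");Q=chest(cloud(c));g=cv2.cvtColor(c["color"],cv2.COLOR_RGB2GRAY)
c=cam("side");save(c,"side3")
m=(np.abs(Q[...,1]+188)<32)&(np.abs(Q[...,0]-55)<50)&(Q[...,2]>90)&(Q[...,2]<180)&(g<90)
q=Q[m];print("w",len(q),np.percentile(q,[1,50,99],0).round(1) if len(q) else "")
E
```

```text
36.3 [496.6 -78.6 293. ]
in chest:
top 229 [-22. -30. 109.] [45. 43. 25.]
top 238 [-25.  80. 108.] [44. 45. 26.]
top 235 [-25.  26. 108.] [44. 45. 26.]
top 225 [-24. -86. 109.] [44. 44. 28.]
side 1279 [-27.  -2. 109.] [ 47. 208.  27.]
[496.71838745 -74.44456901 292.83626128] [0.70469021 0.22944873 0.5807999 ] [ -25.02701497 -262.99767372  292.83626128]
top 77 [[  52.6 -200.5  131.9]
 [  60.5 -183.6  139.8]
 [  66.9 -167.3  148.6]]
side 64 [[  48.5 -212.6  133. ]
 [  53.6 -194.4  140.9]
 [  63.9 -166.8  146.6]]
w 2302 [[  48.9 -213.5  132.9]
 [  55.1 -186.2  140.8]
 [  65.8 -161.1  143.4]]
```

View pics/w2.png

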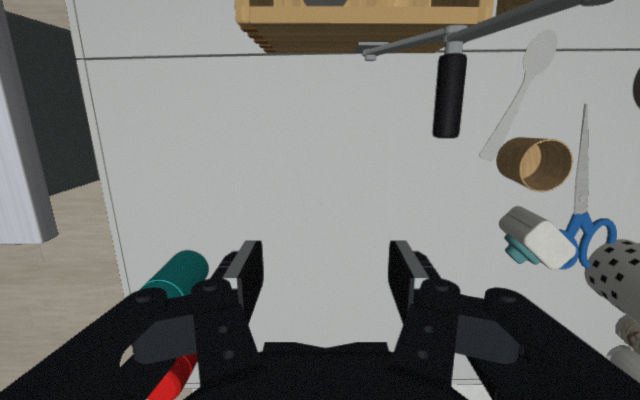

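View pics/side3.png

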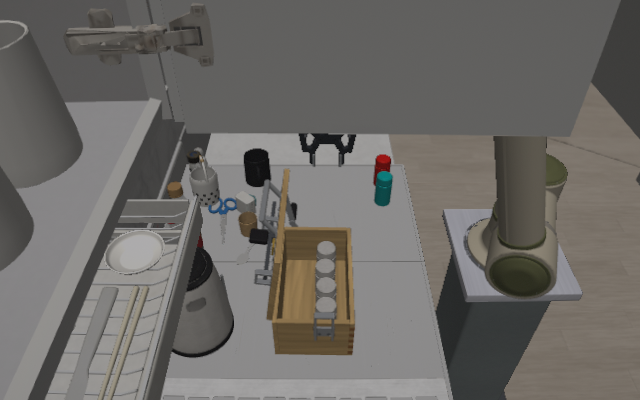

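The wrist view shows the knob at (450,95). The side view shows all four shakers in the chest in a row, at columns ~325 and rows 248–308. Time to break the stay.

Request:
step_arm:
  plan:
    - {"offset":[1,4,0],"rot":[0,0,0],"gripper":7}
    - {"offset":[3,7,0],"rot":[0,0,0],"gripper":7}
    - {"offset":[5,8.2,0],"rot":[0,0,0],"gripper":7}
    - {"offset":[5.9,8.2,1],"rot":[0,0,0],"gripper":7}
    - {"offset":[5.9,8.2,3],"rot":[0,0,0],"gripper":7}
    - {"offset":[5.9,8.2,4],"rot":[0,0,0],"gripper":7}
    - {"offset":[5.9,8.2,4],"rot":[0,0,0],"gripper":7}
    - {"offset":[5.9,8.2,4],"rot":[0,0,0],"gripper":7}

```text
time_s: 37.5
eef_pos: [579.7, -18.3, 253.1]
ee_rot: [0.0, 0.714, 0.7, 0.0]
force: [-0.3, 0.4, 1.0]
grip_width: 0.817
grip_force: 0.0
```

```bash
python3 o.py 580 -16 193
```

```text
37.5 [579.7 -18.3 253.1] off [0.23 0.03 6.01]
```

Request:
step_arm:
  plan:
    - {"offset":[0.2,0.3,2],"rot":[0,0,0],"gripper":7}
    - {"offset":[0.2,0.3,4],"rot":[0,0,0],"gripper":7}
    - {"offset":[0.2,0.3,5.5],"rot":[0,0,0],"gripper":7}
    - {"offset":[0.2,0.3,6.0],"rot":[0,0,0],"gripper":7}
    - {"offset":[0.2,0.3,6.0],"rot":[0,0,0],"gripper":7}

```text
time_s: 38.0
eef_pos: [582.9, -16.2, 193.0]
ee_rot: [0.0, 0.714, 0.7, 0.0]
force: [1.0, -0.5, 0.6]
grip_width: 0.82
grip_force: 0.0
```

Request:
step_arm:
  plan:
    - {"offset":[0,-1,0],"rot":[0,0,0],"gripper":7}
    - {"offset":[0,-2,0],"rot":[0,0,0],"gripper":7}
    - {"offset":[0,-3,0],"rot":[0,0,0],"gripper":7}
    - {"offset":[0,-4,0],"rot":[0,0,0],"gripper":7}
    - {"offset":[0,-4,0],"rot":[0,0,0],"gripper":7}

```text
time_s: 38.5
eef_pos: [542.9, -15.4, 194.3]
ee_rot: [0.001, 0.714, 0.7, 0.001]
force: [1.0, 1.5, 0.4]
grip_width: 0.821
grip_force: 0.5
```

```bash
python3 knob.py
```

```text
[542.90915741 -15.39674157 194.33978441] [0.98331945 1.52304919 0.37348267] [  19.97363933 -203.03790164  194.33978441]
top 0 
side 179 [[ -35.9 -211.4  136.2]
 [  41.4 -193.5  148.2]
 [  67.3 -165.4  179.7]]
```

Request:
step_arm:
  plan:
    - {"offset":[0,-1,0],"rot":[0,0,0],"gripper":7}
    - {"offset":[0,-2,0],"rot":[0,0,0],"gripper":7}
    - {"offset":[0,-3,0],"rot":[0,0,0],"gripper":7}
    - {"offset":[0,-4,0],"rot":[0,0,0],"gripper":7}
    - {"offset":[0,-5,0],"rot":[0,0,0],"gripper":7}
    - {"offset":[0,-6,0],"rot":[0,0,0],"gripper":7}

```text
time_s: 39.2
eef_pos: [483.5, -14.3, 192.9]
ee_rot: [0.001, 0.714, 0.7, 0.001]
force: [8.2, 0.1, -5.1]
grip_width: 0.821
grip_force: 3.8
```

Run:
```python
from h import *
s=sense();print(s["eef_pos"],s["force"])
c=cam("side");Q=chest(cloud(c));np.save("s4.npy",Q);save(c,"side4")
```

```text
[483.46306211 -14.3163202  192.8680858 ] [ 8.18016523  0.05512559 -5.1028067 ]
```

View pics/side4.png

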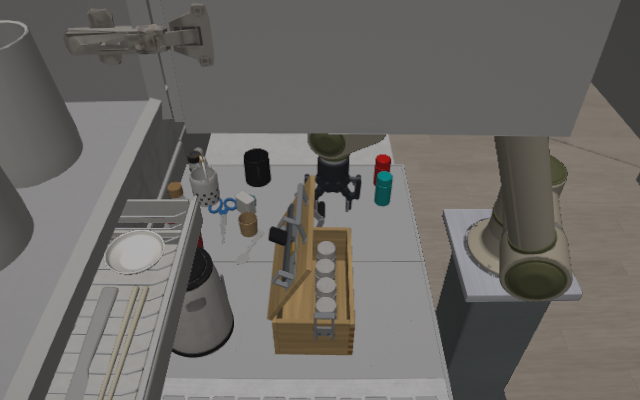

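Side view: the lid is leaning well forward, so the stay is broken. Getting clear upward and letting the lid sink.

Request:
step_arm:
  plan:
    - {"offset":[0,0,-3],"rot":[0,0,0],"gripper":7}
    - {"offset":[-1,0,-7],"rot":[0,0,0],"gripper":7}
    - {"offset":[-4,0,-11],"rot":[0,0,0],"gripper":7}
    - {"offset":[-8,0,-12],"rot":[0,0,0],"gripper":6}
    - {"offset":[-8,0,-12],"rot":[0,0,0],"gripper":5}
    - {"offset":[-8,0,-12],"rot":[0,0,0],"gripper":5}
    - {"offset":[-8,0,-12],"rot":[0,0,0],"gripper":5}
    - {"offset":[-8,0,-12],"rot":[0,0,0],"gripper":5}
    - {"offset":[-8,0,-12],"rot":[0,0,0],"gripper":5}
    - {"offset":[-8,0,-12],"rot":[0,0,0],"gripper":5}
    - {"offset":[-8,0,-12],"rot":[0,0,0],"gripper":5}
    - {"offset":[-8,0,-12],"rot":[0,0,0],"gripper":5}

```text
time_s: 40.45
eef_pos: [481.3, -94.0, 312.6]
ee_rot: [-0.0, 0.714, 0.7, -0.0]
force: [0.1, -0.5, 0.6]
grip_width: 0.584
grip_force: 0.0
```

Request:
step_arm:
  plan:
    - {"offset":[0,0,0],"rot":[0,0,0],"gripper":5}
    - {"offset":[0,0,0],"rot":[0,0,0],"gripper":5}
    - {"offset":[0,0,0],"rot":[0,0,0],"gripper":5}
    - {"offset":[0,0,0],"rot":[0,0,0],"gripper":5}
    - {"offset":[0,0,0],"rot":[0,0,0],"gripper":5}
    - {"offset":[0,0,0],"rot":[0,0,0],"gripper":5}
    - {"offset":[0,0,0],"rot":[0,0,0],"gripper":5}
    - {"offset":[0,0,0],"rot":[0,0,0],"gripper":5}
    - {"offset":[0,0,0],"rot":[0,0,0],"gripper":5}
    - {"offset":[0,0,0],"rot":[0,0,0],"gripper":5}
    - {"offset":[0,0,0],"rot":[0,0,0],"gripper":5}
    - {"offset":[0,0,0],"rot":[0,0,0],"gripper":5}

```text
time_s: 41.65
eef_pos: [481.3, -94.1, 312.6]
ee_rot: [-0.0, 0.714, 0.7, -0.0]
force: [-0.2, -0.6, -0.6]
grip_width: 0.582
grip_force: 0.0
```

Request:
step_arm:
  plan:
    - {"offset":[0,0,0],"rot":[0,0,0],"gripper":5}
    - {"offset":[0,0,0],"rot":[0,0,0],"gripper":5}
    - {"offset":[0,0,0],"rot":[0,0,0],"gripper":5}
    - {"offset":[0,0,0],"rot":[0,0,0],"gripper":5}
    - {"offset":[0,0,0],"rot":[0,0,0],"gripper":5}
    - {"offset":[0,0,0],"rot":[0,0,0],"gripper":5}
    - {"offset":[0,0,0],"rot":[0,0,0],"gripper":5}
    - {"offset":[0,0,0],"rot":[0,0,0],"gripper":5}
    - {"offset":[0,0,0],"rot":[0,0,0],"gripper":5}
    - {"offset":[0,0,0],"rot":[0,0,0],"gripper":5}
    - {"offset":[0,0,0],"rot":[0,0,0],"gripper":5}
    - {"offset":[0,0,0],"rot":[0,0,0],"gripper":5}

```text
time_s: 42.85
eef_pos: [481.3, -94.1, 312.6]
ee_rot: [-0.0, 0.714, 0.7, -0.0]
force: [0.5, 0.4, 0.5]
grip_width: 0.584
grip_force: 0.0
```

Request:
step_arm:
  plan:
    - {"offset":[0,0,0],"rot":[0,0,0],"gripper":5}
    - {"offset":[0,0,0],"rot":[0,0,0],"gripper":5}
    - {"offset":[0,0,0],"rot":[0,0,0],"gripper":5}
    - {"offset":[0,0,0],"rot":[0,0,0],"gripper":5}
    - {"offset":[0,0,0],"rot":[0,0,0],"gripper":5}
    - {"offset":[0,0,0],"rot":[0,0,0],"gripper":5}
    - {"offset":[0,0,0],"rot":[0,0,0],"gripper":5}
    - {"offset":[0,0,0],"rot":[0,0,0],"gripper":5}
    - {"offset":[0,0,0],"rot":[0,0,0],"gripper":5}
    - {"offset":[0,0,0],"rot":[0,0,0],"gripper":5}
    - {"offset":[0,0,0],"rot":[0,0,0],"gripper":5}
    - {"offset":[0,0,0],"rot":[0,0,0],"gripper":5}

```text
time_s: 44.05
eef_pos: [481.3, -94.1, 312.6]
ee_rot: [-0.0, 0.714, 0.7, -0.0]
force: [0.1, -0.3, -0.6]
grip_width: 0.586
grip_force: 0.0
```

Request:
step_arm:
  plan:
    - {"offset":[0,0,0],"rot":[0,0,0],"gripper":5}
    - {"offset":[0,0,0],"rot":[0,0,0],"gripper":5}
    - {"offset":[0,0,0],"rot":[0,0,0],"gripper":5}
    - {"offset":[0,0,0],"rot":[0,0,0],"gripper":5}
    - {"offset":[0,0,0],"rot":[0,0,0],"gripper":5}
    - {"offset":[0,0,0],"rot":[0,0,0],"gripper":5}
    - {"offset":[0,0,0],"rot":[0,0,0],"gripper":5}
    - {"offset":[0,0,0],"rot":[0,0,0],"gripper":5}
    - {"offset":[0,0,0],"rot":[0,0,0],"gripper":5}
    - {"offset":[0,0,0],"rot":[0,0,0],"gripper":5}
    - {"offset":[0,0,0],"rot":[0,0,0],"gripper":5}
    - {"offset":[0,0,0],"rot":[0,0,0],"gripper":5}

```text
time_s: 45.25
eef_pos: [481.3, -94.1, 312.6]
ee_rot: [-0.0, 0.714, 0.7, -0.0]
force: [0.2, -0.2, 0.3]
grip_width: 0.58
grip_force: 0.0
```

```bash
cat > lid.py <<'E'
from h import *
s=sense();print(s["time_s"],s["eef_pos"].round(1))
for n in("top","side"):
    c=cam(n);Q=chest(cloud(c));hs=cv2.cvtColor(c["color"],cv2.COLOR_RGB2HSV)
    m=(hs[...,1]>70)&(np.abs(Q[...,1])<120)&(Q[...,0]<80)&(Q[...,2]>128)
    for a,b in((-80,-55),(20,70)):
        q=Q[m&(Q[...,0]>a)&(Q[...,0]<b)];print(n,"lid z",a,b,len(q),np.median(q[:,2]).round(1))
    m=(Q[...,2]>181)&(Q[...,2]<205)&(np.abs(Q[...,0]+22)<20)&(np.abs(Q[...,1])<100)
    q=Q[m];print("tab",len(q),np.percentile(q,[1,50,99],0).round(1))
E
python3 lid.py; python3 o.py 504.9 201 300
```

```text
45.25 [481.3 -94.1 312.6]
top lid z -80 -55 774 137.2
top lid z 20 70 1611 137.6
tab 78 [[-26.5  -6.  182.7]
 [-20.9  10.3 190.4]
 [-12.8  27.  194.5]]
side lid z -80 -55 902 138.9
side lid z 20 70 1861 138.8
tab 98 [[-29.9  -3.3 181.3]
 [-23.4  17.  192.1]
 [-16.9  28.5 196.4]]
45.35 [481.3 -94.1 312.6] off [29.55  1.79  1.26]
```

Lid is shut and flat, and the tab is still drawn at y≈12. Regrasping it.

Request:
step_arm:
  plan:
    - {"offset":[5,0,0],"rot":[0,0,0],"gripper":5}
    - {"offset":[10,0.5,0],"rot":[0,0,0],"gripper":5}
    - {"offset":[15,1,0],"rot":[0,0,0],"gripper":5}
    - {"offset":[20,1.5,0],"rot":[0,0,0],"gripper":5}
    - {"offset":[24.5,1.8,1],"rot":[0,0,0],"gripper":5}
    - {"offset":[28,1.8,1.3],"rot":[0,0,0],"gripper":5}
    - {"offset":[29.55,1.8,1.3],"rot":[0,0,0],"gripper":5}
    - {"offset":[29.55,1.8,1.3],"rot":[0,0,0],"gripper":5}
    - {"offset":[29.55,1.8,1.3],"rot":[0,0,0],"gripper":5}
    - {"offset":[29.55,1.8,1.3],"rot":[0,0,0],"gripper":5}

```text
time_s: 46.35
eef_pos: [505.3, 199.7, 299.9]
ee_rot: [0.0, 0.714, 0.7, 0.0]
force: [0.7, -0.6, -0.2]
grip_width: 0.587
grip_force: 0.0
```

```bash
python3 o.py 505.2 201 236.5
```

```text
46.35 [505.3 199.7 299.9] off [ 0.14 -0.01  6.34]
```

Request:
step_arm:
  plan:
    - {"offset":[0.1,0,3],"rot":[0,0,0],"gripper":5}
    - {"offset":[0.1,0,5],"rot":[0,0,0],"gripper":5}
    - {"offset":[0.1,0,6],"rot":[0,0,0],"gripper":5}
    - {"offset":[0.1,0,6.35],"rot":[0,0,0],"gripper":4}
    - {"offset":[0.1,0,6.35],"rot":[0,0,0],"gripper":3}
    - {"offset":[0.1,0,6.35],"rot":[0,0,0],"gripper":2}
    - {"offset":[0.1,0,6.35],"rot":[0,0,0],"gripper":1}
    - {"offset":[0.1,0,6.35],"rot":[0,0,0],"gripper":1}
    - {"offset":[0.1,0,6.35],"rot":[0,0,0],"gripper":1}
    - {"offset":[0.1,0,6.35],"rot":[0,0,0],"gripper":1}
  squeeze: 40

```text
time_s: 47.35
eef_pos: [505.1, 202.1, 237.1]
ee_rot: [0.0, 0.714, 0.7, 0.001]
force: [-3.2, -0.8, 5.9]
grip_width: 0.155
grip_force: 42.9
```

Request:
step_arm:
  plan:
    - {"offset":[0,0,-0.4],"rot":[0,0,0],"gripper":1}
    - {"offset":[0,0,-0.85],"rot":[0,0,0],"gripper":1}
    - {"offset":[0,0,-0.95],"rot":[0,0,0],"gripper":1}
    - {"offset":[0,0,-0.95],"rot":[0,0,0],"gripper":1}
    - {"offset":[1,0,-0.95],"rot":[0,0,0],"gripper":1}
    - {"offset":[2,0,-0.95],"rot":[0,0,0],"gripper":1}
    - {"offset":[3,0,-0.95],"rot":[0,0,0],"gripper":1}
    - {"offset":[4,0,-0.95],"rot":[0,0,0],"gripper":1}
    - {"offset":[4.6,0,-0.95],"rot":[0,0,0],"gripper":1}
    - {"offset":[4.9,0,-0.95],"rot":[0,0,0],"gripper":1}
    - {"offset":[4.9,0,-0.95],"rot":[0,0,0],"gripper":1}

```text
time_s: 48.45
eef_pos: [506.0, 250.3, 245.3]
ee_rot: [0.001, 0.714, 0.7, -0.001]
force: [0.9, -7.9, -2.3]
grip_width: 0.152
grip_force: 41.8
```

At the end stop; lower and release.

Request:
step_arm:
  plan:
    - {"offset":[0,0,0.4],"rot":[0,0,0],"gripper":1}
    - {"offset":[0,0,0.9],"rot":[0,0,0],"gripper":1}
    - {"offset":[-0.1,0,0.95],"rot":[0,0,0],"gripper":1}
    - {"offset":[-0.1,0,0.95],"rot":[0,0,0],"gripper":1}
    - {"offset":[-0.1,0,0.95],"rot":[0,0,0],"gripper":2.5}
    - {"offset":[-0.1,0,0.95],"rot":[0,0,0],"gripper":4}
    - {"offset":[-0.1,0,0.95],"rot":[0,0,0],"gripper":4}
    - {"offset":[-0.1,0,-2],"rot":[0,0,0],"gripper":4}
    - {"offset":[-0.1,0,-6],"rot":[0,0,0],"gripper":4}
    - {"offset":[-5,-3,-7],"rot":[0,0,0],"gripper":4}
    - {"offset":[-10,-6,-7],"rot":[0,0,0],"gripper":4}
    - {"offset":[-10,-6,-7],"rot":[0,0,0],"gripper":4}

```text
time_s: 49.65
eef_pos: [442.2, 150.2, 316.0]
ee_rot: [0.0, 0.714, 0.7, -0.0]
force: [1.4, 0.3, 0.3]
grip_width: 0.469
grip_force: 0.0
```

Request:
step_arm:
  plan:
    - {"offset":[-5,0,0],"rot":[0,0,0],"gripper":4}
    - {"offset":[-5,0,0],"rot":[0,0,0],"gripper":4}
    - {"offset":[-5,0,0],"rot":[0,0,0],"gripper":4}

```text
time_s: 49.95
eef_pos: [443.1, 101.7, 315.7]
ee_rot: [-0.0, 0.715, 0.7, 0.0]
force: [-0.6, 0.8, 0.5]
grip_width: 0.474
grip_force: 0.0
```

```bash
python3 lid.py
python3 - <<'E'
from h import *
c=cam("wrist");save(c,"w5");Q=chest(cloud(c))
m=(Q[...,2]>186)&(Q[...,2]<204)&(np.abs(Q[...,0]+22)<20)&(np.abs(Q[...,1])<100)
print("w tab",np.percentile(Q[m],[1,50,99],0).round(1))
c=cam("side");save(c,"side5")
E
```

```text
49.95 [443.1 101.7 315.7]
top lid z -80 -55 239 138.1
top lid z 20 70 1614 137.6
tab 74 [[-26.5  42.6 184.6]
 [-21.   57.1 191.3]
 [-13.   72.7 195.8]]
side lid z -80 -55 954 138.8
side lid z 20 70 1870 138.9
tab 103 [[-30.1  43.3 181.5]
 [-23.8  64.1 192.4]
 [-17.5  76.7 195.5]]Traceback (most recent call last):
  File "<stdin>", line 4, in <module>
    return _quantile_unchecked(
        a, q, axis, out, overwrite_input, method, keepdims, weights)
    return _ureduce(a,
                    func=_quantile_ureduce_func,
    ...<5 lines>...
                    overwrite_input=overwrite_input,
                    method=method)
    r = func(a, **kwargs)
    result = _quantile(arr,
                       quantiles=q,
    ...<2 lines>...
                       out=out,
                       weights=wgt)
    slices_having_nans = np.isnan(arr[-1, ...])
                                  ~~~^^^^^^^^^
IndexError: index -1 is out of bounds for axis 0 with size 0
```

Request:
step_arm:
  plan:
    - {"offset":[4,3,0.6],"rot":[0,0,0],"gripper":5}
    - {"offset":[8,5.4,1.2],"rot":[0,0,0],"gripper":5}
    - {"offset":[8,5.4,1.2],"rot":[0,0,0],"gripper":5}
    - {"offset":[8,5.4,1.2],"rot":[0,0,0],"gripper":5}

```text
time_s: 50.5
eef_pos: [498.4, 182.6, 302.8]
ee_rot: [-0.0, 0.713, 0.701, -0.001]
force: [0.6, -0.1, 0.6]
grip_width: 0.582
grip_force: 0.0
```

Run:
```python
from h import *
print(sense()["eef_pos"])
c=cam("wrist");Q=chest(cloud(c));W=chest(np.load("w1.npy"))
for nm,Z in(("w1",W),("now",Q)):
    m=(Z[...,2]>186)&(Z[...,2]<198)&(np.abs(Z[...,0]+22)<20)&(np.abs(Z[...,1])<100)
    print(nm,"tab",np.percentile(Z[m],[1,50,99],0).round(1))
    m=(Z[...,2]>164)&(Z[...,2]<173)&(np.abs(Z[...,0]+22)<20)&(Z[...,1]<0)
    print(nm,"bracket",np.percentile(Z[m],[1,50,99],0).round(1))
c=cam("side");save(c,"side5")
```

```text
[498.35026897 182.57560241 302.79780344]
w1 tab [[-29.1  43.1 188.6]
 [-22.5  59.9 192.4]
 [-15.5  75.1 194.2]]
w1 bracket [[-38.  -36.1 165.2]
 [-22.4 -29.3 170.6]
 [ -6.7 -24.3 172.2]]
now tab [[-29.3  43.3 188.6]
 [-22.4  59.5 192.4]
 [-15.5  75.  194.3]]
now bracket [[-37.8 -36.3 164.8]
 [-22.3 -29.4 170.6]
 [ -6.7 -24.3 172.2]]
```

View pics/side5.png

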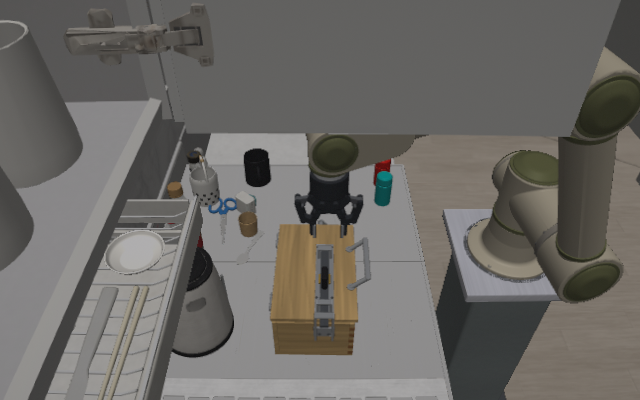

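The bolt is where it was at the start, to within about 0.3 mm, and resting down. The picture shows the lid shut and the bolt tab at (325,278), with the mug, cup and timer untouched. Handing in.

```bash
python3 -c "
from rig import *
print(finish_job())"
```

```text
the job is handed in; nothing more can be done
None
```

The job is handed in: all four shakers stand upright in the shut chest, the bolt is home behind its bump, and the mug, cup and timer were left alone; the interface returned no verdict.

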